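# Close a dental case tray with a turned stack-nest tray

## Robot

A 7-joint arm with a two-finger parallel gripper is mounted at the origin on the work surface. World frame = base frame: x ahead of the robot, y to its left, z up, the work surface at z = 0. Lengths are in mm, angles in rad, forces in N, time in s.
With the tool pointing down it reaches from about 400 to 875 mm from the base axis. Payload 6.5 kg.
Tool frame: the origin (TCP) lies at the very end of the fingers, on their centre line; the grasp point (between the pads) lies 19 mm behind it (env.grip_depth is the distance from the TCP to the grasp point, in mm); z points along the fingers, y is the direction in which the jaws open and shut (so a half turn about z gives the same grasp; the last joint's range is limited). The gripper opens to 85 mm and grips with 20 to 120 N. Pads are 22 mm wide; open, the fingers measure 114 mm over their backs; the gripper's body (76 mm by 85 mm) begins 54 mm behind the grasp point. The pads swing forward as they close: fully open they stand 13 mm farther back than shut.
Start: joints at [1.223, 0.536, -0.004, 1.538, 0.003, 1.067, -0.071], TCP at [180.751, -624.355, 231.29] pointing down, gripper open.
Joint ranges: [-2.7, 2.7], [-0.37, 2.16], [-1.27, 1.26], [0.24, 2.4], [-1.31, 4.45], [0.19, 1.91], [-2.76, 2.76]. Speed limits (rad/s): [2.39, 2.39, 3.14, 3.14, 3.14, 3.14, 3.14].

## Interface

Orientations are given as a 3x3 rotation matrix whose columns are the frame's x, y, z axes.
In Python, from plant import env, cams, hand_in gives the robot as it stands.
- The arm moves only by the tool jog_arm, never from a script. Its arguments are lists of equal length, an entry for each row: "xyz": the shift along the tool's x, y, z each as a share of 0.02 m, from -1 to 1, a list of three; "delta_rot": the turn, a rotation vector about the tool's x, y, z each as a share of 60 degrees, from -1 to 1, a list of three; "fingers": the gripper's target within -1 to 1 (shut at 1, half-way at 0, fully open at -1). In form: {"xyz": [[tx, ty, tz], ...], "delta_rot": [[rx, ry, rz], ...], "fingers": [fingers, ...]}. A call has 1 to 10 rows; each row shifts and turns the commanded pose from where the row before left it, along the tool's axes as they then stand; what a row does not reach is not made up. A row lasts 1/8 s, in which the tool goes at most 62.5 mm and 10.7 degrees, less where a joint would pass 70% of its speed; a pose out of reach is approached as far as the arm can. A call with a number of a shift or a turn outside -1 to 1 is refused whole. A call with a gripper value outside its range is refused whole. The fingers move at their own pace and stop on an object; "newtons" is the grip in N (left out, the last holds). Time passes only in rows, so rows that do not move let the fingers close. It gives the time, the measured TCP pose, the force and the opening at its end, in the units of the state.
- env.sense(): the state, without advancing time (a new reading comes with each control period).
- cams.get_image(name): name is "side" or "top"; returns a dict with "frame" (384x512x3 uint8, red, green, blue), "intrinsics" (3x3 intrinsics, pixels), "extrinsics" (4x4, takes a point from camera to world coordinates). Camera axes: x right, y down, z forward; pixel columns grow to the right and rows downward; lengths in mm; the calibration is good to about 2 mm. A picture is of the moment at which its call begins. There is no depth.
- hand_in(): hands the job in, once; it reports no verdict.
Trained networks look in a picture, given as the dict that the camera call returned (one of the last four; its "shot" number tells which), for a name from the list of things; names that differ only in an ending like _2 or _b are one class to them, and where a whole thing is asked for, a point or a joint stands for the part that bears it (a point fixed in the world has none). Each returns a list of dicts, best first, with "score" (0 to 1); they miss things now and then, are a little off and sometimes report something else, mostly with a low value. They report only what shows in the picture. A call takes as long as a camera call. They do not tell look-alikes from the thing itself.
- cams.boxes_of(picture, query): "box" ([centre column, centre row, width, height] as shares, 0 to 1, of the picture: columns of its width, rows of its height, round what is visible of it).
- cams.silhouettes(picture, query): "region" (384x512 bool, what is visible of it) and "box" ([centre column, centre row, width, height] as shares, 0 to 1, of the picture: columns of its width, rows of its height, round what is visible of it).
- cams.landmark_of(picture, query): "position" ([column, row] as shares, 0 to 1, of the picture: columns of its width, rows of its height: a listed point, or the origin of a listed thing).
The state is a dict: "clock": time; "joint_pos": joint angles; "dq": joint speeds; "joint_efforts": joint torques, N m; "position": TCP position; "tcp_rot": TCP orientation; "wrist_force": force on the tool from outside, world axes, zero at the start; "ft_torque": the same for the moment, N m; "gripper_width": finger opening in mm.
Only numpy, scipy, OpenCV 4.12 (cv2) and the standard library are available. Lean on these libraries where they do the work, as an engineer would, in place of code of your own. Each camera call takes 0.05 s, during which the arm holds its last target.

## Task

Slide the grey tray that holds the plaster model off the wooden plank, over the small step down and along the metal plate until it is up against the stop, keeping it down on the board, level and square. Then give the empty grey tray a half turn so that its card end lies over the other tray's card-less end, and set it on top: it must stand level on the lugs inside the lower tray's rim, well clear of the model, not nest down onto it. Let go and leave the other things on the bench alone.

Things in the scene. Friction and masses are not known exactly. Their poses are not given: they have to be found in the camera images.
- case_tray: Loaded stack-nest tray, grey plastic, 0.26 kg, on the plank, x axis within 4 degrees of the board's. Origin: centre of underside; z up; +x: end with a paper card outside. Tub 110 (x) x 96 (y) x 30 mm high, walls and floor 4 mm; above it to the rim at 66 mm a wider band, 152 x 116 mm outside, 140 x 104 mm inside, whose inner ledge is at 30 mm. The model inside reaches 35 mm above the underside.
- case_grip (a point): Rim top (z = 66 mm) at the middle of the hand grip of case_tray's +y long side, x = 0, y = +57 mm; another alike at y = -57 mm. There the band is 10 mm thick (y 52 to 62 mm) over 60 mm of length, from height 46 to 66 mm. To be gripped across from above, one finger inside, one outside. The ends have no grip.
- case_lug (a point): Middle of the top of case_tray's single lug, at its card end (x = +64.5, y = 0, z = 56 mm; 10 mm below the rim): 32 mm wide, 10 mm thick, reaching 11 mm inwards from the end wall. The -x end has two such lugs, each 22 mm wide, at y = +34 and -34 mm.
- empty_tray: Empty tray, same shape, mass, origin and axes as case_tray, on the bench at the right, its card end (+x) pointing roughly away from the robot. Set on case_tray the same way round it nests down onto the model. With its +x over case_tray's -x, centred, it enters the rim by 10 mm with 4 mm of play each way and stands on the lugs, underside 56 mm above case_tray's.
- empty_grip (a point): Rim top at the middle of the empty tray's +y hand grip: x = 0, y = +57, z = 66 mm; another alike at y = -57 mm. Same sizes as on case_tray.
- empty_rib (a point): Foot of the rib at the empty tray's card-less end (x = -60.5, y = 0, z = 0): 28 mm wide, sticking out 11 mm from the tub's end to x = -66 mm. The card end has two such ribs, 22 mm wide, at y = +34 and -34 mm. Both trays have them; the ribs are what stands on the lugs.
- empty_card_end (a point): Top of the rim at the middle of the empty tray's card end: x = +76, y = 0, z = 66 mm in the tray's frame.
- model: Plaster dental model with a horseshoe of teeth, 60 x 56 x 31 mm, standing loose on the floor of case_tray near its middle. Origin: centre of its underside.
- slide_board: Fixed low board, 170 (x) x 300 (y) mm; place and yaw vary. Origin: centre of its underside, on the bench. Half with y > 0: wooden plank, top 20 mm above the bench. Half with y < 0: bare metal plate, top 16 mm. The tray is to stand midway across the board (x = 0) at the stop.
- step (a point): Middle of the plank's edge (board x = 0, y = 0, height 20 mm), where the step goes down 4 mm towards the board's -y.
- stop (a point): Middle of the top edge of the stop's near face: a fixed dark bar along the board's x, 120 mm long, 12 mm above the plate, face at board y = -123 mm. A square tray touching it has its origin at board y = -75 mm (its tub touches; its wider band overhangs the bar).
- spare_model: a second plaster dental model standing on the bench, 60 x 56 x 31 mm; bystander
- wax_knife: flat spatula with a handle, 160 mm long, lying on the bench in the middle; bystander
- mixing_bowl: dark rubber bowl, 110 mm across, 60 mm high; bystander
- wax_jar: amber glass jar with white lid, 64 mm across, 70 mm high; bystander
- liquid_bottle: white bottle, 56 mm across, 130 mm high; bystander
- articulator: metal jaw-hinge frame of two plates on posts, about 100 x 110 mm, 105 mm high; bystander
- bench_brush: hand brush, 150 mm long, lying on the bench at the right; bystander
There are look-alikes about, which are no part of the job. What is shaped like the empty_tray but turquoise is not meant.

How it is judged (in metres and radians):
On the way, in this order (a step that is already met when the one before it is completed fails the run):
1. the loaded tray lies flat on the metal plate against the stop, square, with the model in it (y of case_tray in the frame of slide_board between -0.085 and -0.065 m and x of case_tray in the frame of slide_board between -0.02 and 0.02 m and z of case_tray in the frame of slide_board between 0.013 and 0.0185 m and angle between the x axis of case_tray and the x axis of slide_board, either way round below 0.15 rad and angle between case_tray's own z axis and vertical below 0.04 rad and x of model in the frame of case_tray between -0.035 and 0.035 m and y of model in the frame of case_tray between -0.035 and 0.035 m and z of model in the frame of case_tray between 0.001 and 0.009 m), for 0.2 s.
2. the empty tray stands turned on the lugs of the loaded tray (x of empty_tray in the frame of case_tray between -0.008 and 0.008 m and y of empty_tray in the frame of case_tray between -0.008 and 0.008 m and z of empty_tray in the frame of case_tray between 0.052 and 0.06 m and x of empty_card_end in the frame of case_tray below -0.06 m and angle between empty_tray's own z axis and vertical below 0.04 rad), for 0.2 s.
At the end, for the whole second after the job is handed in: case_tray flat on the plate, within 10 mm of the stop, 20 mm of the middle line, 0.15 rad of square; model upright in it; empty_tray turned half round on its lugs, centred within 8 mm, underside 52 to 60 mm above case_tray's, level within 0.04 rad, clear of the model; all at rest (all of step 1 and all of step 2 and linear speed of each of case_tray, empty_tray, model below 0.01 m/s and contact force between empty_tray and model below 0.2 N); the robot touches nothing.
It fails at once if the loaded tray is lifted more than 15 mm off the plank (z of case_tray in the frame of slide_board above 0.035 m).
It fails at once if the loaded tray is tipped by more than 0.2 rad (angle between case_tray's own z axis and vertical above 0.2 rad).
It fails at once if the model is tipped over (angle between model's own z axis and vertical above 0.4 rad).
It fails at once if the empty tray presses on the model (contact force between empty_tray and model above 1.5 N).
It fails at once if a bystander is moved by more than 40 mm (distance of any of spare_model, wax_knife, mixing_bowl, wax_jar, liquid_bottle, articulator, bench_brush from where it was at the start of the episode above 0.04 m).
It also fails if it takes over 72 s, if anything falls off the work surface, if the arm or the gripper's body presses on something with over 40 N, if the wrist force passes 120 N, or if a joint passes its speed limit or range.

## Working session

There is one attempt and no reset: what is moved stays moved. The work goes in short steps, Python scripts to look and compute and a tool call to move; the robot and the scene stay as the last step left them, time stands still between calls to the robot, and variables do not carry over. Pictures are saved under pics/ and viewed, and the job is handed in when it is done.

Besides the shell and the picture viewer there is one more tool, called after ">>>" by a JSON object that holds its "method" and its "body", one argument or row to a line. jog_arm: Moves the arm, as the interface text tells. Its arguments: {"type":"object","properties":{"xyz":{"type":"array","items":{"type":"array","items":{"type":"number","minimum":-1,"maximum":1}}},"delta_rot":{"type":"array","items":{"type":"array","items":{"type":"number","minimum":-1,"maximum":1}}},"fingers":{"type":"array","items":{"type":"number"}},"newtons":{"type":"number"}},"required":["xyz","delta_rot","fingers"]}

```bash
ls; mkdir -p pics; python3 - <<'E'
from plant import env,cams
import cv2,pickle
print(env.sense())
for n in("side","top"):
    p=cams.get_image(n); cv2.imwrite(f"pics/{n}0.png",p["frame"][:,:,::-1]); print(n,p["intrinsics"],p["extrinsics"],p["shot"])
    for q in["case_tray","empty_tray","slide_board","model"]:
        for r in cams.boxes_of(p,q)[:3]: 
            b=r["box"]; print(q,round(r["score"],2),[round(b[0]*512),round(b[1]*384),round(b[2]*512),round(b[3]*384)])
    for q in["case_tray","case_grip","case_lug","empty_grip","empty_rib","empty_card_end","step","stop","slide_board","empty_tray"]:
        for r in cams.landmark_of(p,q)[:4]:
            b=r["position"]; print("  pt",q,round(r["score"],2),round(b[0]*512,1),round(b[1]*384,1))
E
```

```text
pics
{'clock': 0.0, 'joint_pos': array([ 1.22279883,  0.53717994, -0.00443448,  1.53887962,  0.00260461,
        1.06731756, -0.07119887]), 'dq': array([ 7.44667415e-05,  2.04442900e-03,  7.88426532e-04,  3.05918809e-04,
        3.05205215e-04, -5.80995204e-04,  1.69961983e-03]), 'joint_efforts': array([ 4.92296158e-05, -5.83418262e+01,  1.04836766e+00, -2.59100693e+01,
        1.23653075e-02,  9.61585203e-03,  1.21533026e-05]), 'position': array([ 180.55225706, -623.74966682,  230.40168787]), 'tcp_rot': array([[ 9.60537138e-01,  2.78151070e-01, -6.24407654e-04],
       [ 2.78151737e-01, -9.60535703e-01,  1.66554846e-03],
       [-1.36491760e-04, -1.77350122e-03, -9.99998418e-01]]), 'wrist_force': array([-0.35317453,  0.2374087 ,  0.35826137]), 'ft_torque': array([0.04903448, 0.03505823, 0.0163274 ]), 'gripper_width': 85.91125620369408}
side [[383.64269202   0.         253.31416284]
 [  0.         383.64269202 187.11407341]
 [  0.           0.           1.        ]] [[-8.21771272e-01 -3.99386750e-01  4.06426130e-01 -1.38297394e+01]
 [-5.69468828e-01  6.00577180e-01 -5.61259570e-01  6
[... 1924 characters left out ...]
.16 190.5 199.8
  pt case_lug 0.68 169.9 183.6
  pt empty_grip 0.95 285.2 258.8
  pt empty_grip 0.78 189.3 269.1
  pt empty_grip 0.7 346.1 228.4
  pt empty_grip 0.61 277.8 212.5
  pt empty_rib 0.75 204.2 256.6
  pt empty_rib 0.74 297.6 223.6
  pt empty_rib 0.57 276.7 279.1
  pt empty_rib 0.56 388.0 239.6
  pt empty_card_end 0.97 166.4 261.9
  pt empty_card_end 0.92 310.0 262.9
  pt empty_card_end 0.88 285.7 190.1
  pt empty_card_end 0.64 392.2 273.8
  pt step 0.86 195.2 200.2
  pt step 0.49 254.3 212.3
  pt step 0.21 347.6 231.3
  pt slide_board 0.78 189.7 203.3
  pt empty_tray 0.91 292.1 211.1
  pt empty_tray 0.88 288.5 273.5
  pt empty_tray 0.86 387.6 254.1
  pt empty_tray 0.76 187.5 261.0
```

View pics/side0.png

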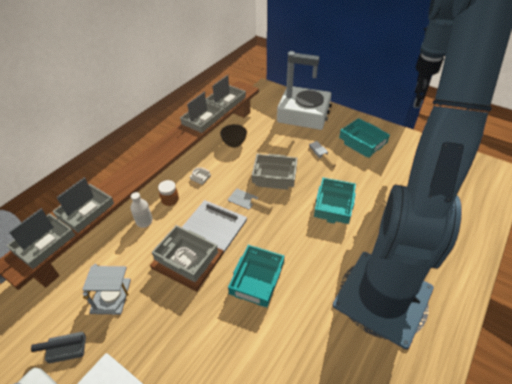

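View pics/top0.png

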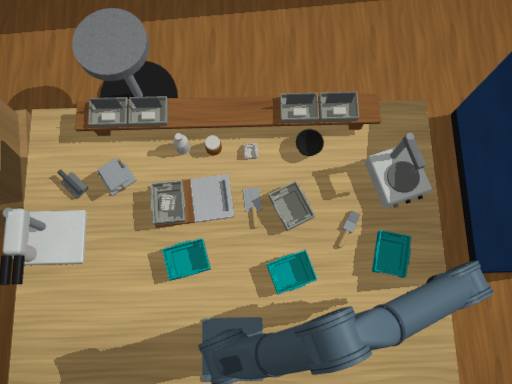

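```bash
python3 - <<'E'
import cv2
t=cv2.imread("pics/top0.png");s=cv2.imread("pics/side0.png")
cv2.imwrite("pics/tz.png",cv2.resize(t[150:310,130:430],(800,427),interpolation=cv2.INTER_CUBIC))
cv2.imwrite("pics/sz.png",cv2.resize(s[100:320,130:430],(800,587),interpolation=cv2.INTER_CUBIC))
E
```

```text
(no output)
```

View pics/tz.png

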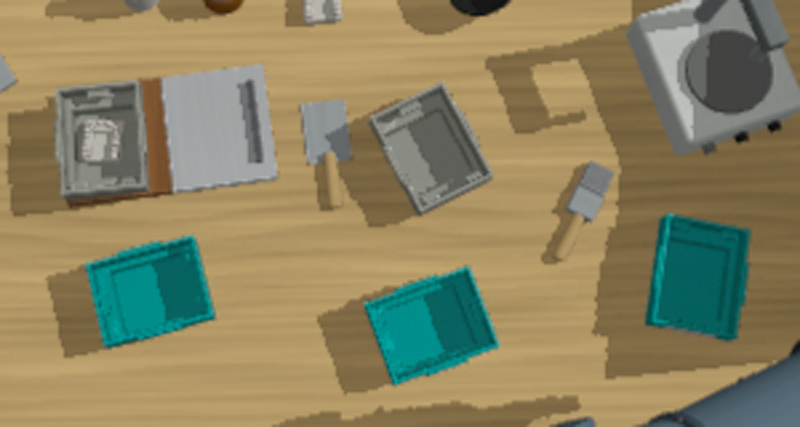

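View pics/sz.png

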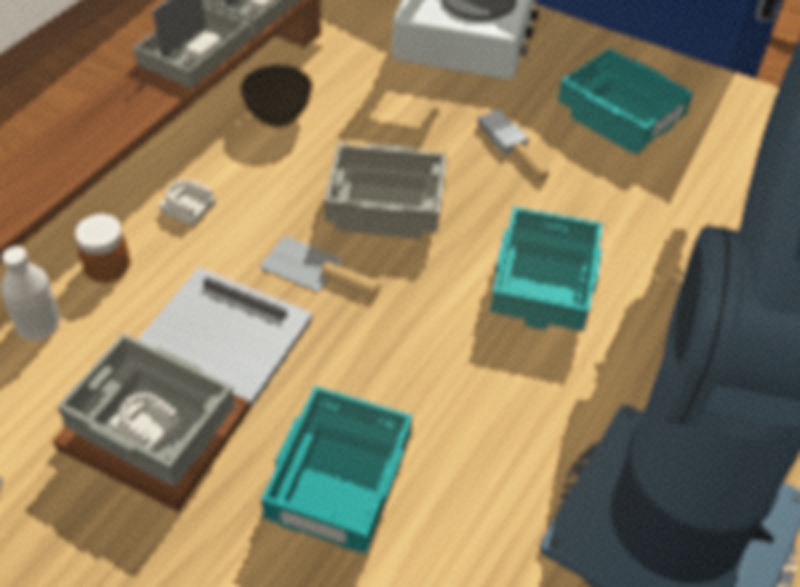

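```bash
cat > h.py <<'E'
import numpy as np,cv2
from scipy.optimize import minimize
from scipy.ndimage import zoom
S=8
def proj(p,P):
    K,E=p["intrinsics"],p["extrinsics"]; R,t=E[:3,:3],E[:3,3]
    c=(np.atleast_2d(P)-t)@R; u=c@K.T; return u[:,:2]/u[:,2:]
def box(x0,x1,y0,y1,z0,z1): return np.array([[x,y,z] for x in(x0,x1) for y in(y0,y1) for z in(z0,z1)],float)
TRAY=[box(-76,76,-58,58,30,66),box(-55,55,-48,48,0,30)]
BOARD=[box(-85,85,0,150,0,20),box(-85,85,-150,0,0,16)]
def place(P,q,z): 
    c,s=np.cos(q[2]),np.sin(q[2]); return P@np.array([[c,-s,0],[s,c,0],[0,0,1]]).T+[q[0],q[1],z]
def draw(p,boxes,q,z,s=4):
    m=np.zeros((384*s,512*s),np.uint8)
    for b in boxes:
        h=cv2.convexHull(((proj(p,place(b,q,z))+.5)*s-.5).astype(np.float32))
        cv2.fillConvexPoly(m,np.round(h*16).astype(np.int32),255,shift=4)
    return m
def small(m): return cv2.resize(m,(512,384),interpolation=cv2.INTER_AREA)/255.
def fit(obs,boxes,q0,z,ignore=None):
    def cost(q):
        e=0
        for i,(p,m) in enumerate(obs):
            d=np.abs(small(draw(p,boxes,q,z))-m)
            if ignore is not None: d=d*(1-ignore[i])
            e+=d.sum()
        return e
    best=None
    r=minimize(cost,q0,method="Nelder-Mead",options=dict(initial_simplex=[q0]+[np.array(q0)+d for d in np.diag([12,12,.12])],xatol=.05,fatol=.05,maxiter=250))
    r=minimize(cost,r.x,method="Nelder-Mead",options=dict(initial_simplex=[r.x]+[r.x+d for d in np.diag([5,5,-.05])],xatol=.05,fatol=.05,maxiter=250))
    return r.x,r.fun
def back(p,uv,z):
    K,E=p["intrinsics"],p["extrinsics"]; d=E[:3,:3]@np.linalg.solve(K,[uv[0],uv[1],1]); t=E[:3,3]
    return t+d*(z-t[2])/d[2]
E
cat > m0.py <<'E'
from plant import env,cams
from h import *
P={n:cams.get_image(n) for n in("side","top")}
def sil(n,q,near):
    best=None
    for r in cams.silhouettes(P[n],q):
        b=r["box"]; d=np.hypot(b[0]*512-near[0],b[1]*384-near[1])
        if d<25 and r["score"]>.3 and (best is None or r["score"]>best["score"]): best=r
    print(n,q,None if best is None else (round(best["score"],2),int(best["region"].sum())))
    return best["region"].astype(float)
import pickle
c={n:sil(n,"case_tray",x) for n,x in(("side",(184,254)),("top",(170,202)))}
e={n:sil(n,"empty_tray",x) for n,x in(("side",(272,171)),("top",(291,207)))}
b={n:sil(n,"slide_board",x) for n,x in(("side",(200,246)),("top",(193,202)))}
pickle.dump((P,c,e,b),open("d0.pkl","wb"))
q0=back(P["top"],(170,202),50);q0[2]=0
for ns in(["side","top"],["side"],["top"]):
    qc,f=fit([(P[n],c[n]) for n in ns],TRAY,q0,20); print("case",ns,qc.round(3),round(f))
q1=back(P["top"],(291,207),40);q1[2]=.5
for ns in(["side","top"],["side"],["top"]):
    qe,f=fit([(P[n],e[n]) for n in ns],TRAY,q1,0); print("empty",ns,qe.round(3),round(f))
q2=back(P["top"],(193,202),18);q2[2]=0
for ns in(["side","top"],["side"],["top"]):
    qb,f=fit([(P[n],np.maximum(b[n],c[n])) for n in ns],BOARD,q2,0,[cv2.dilate(c[n],np.ones((5,5))) for n in ns]); print("board",ns,qb.round(3),round(f))
E
python3 m0.py
```

```text
side case_tray (0.7, 1904)
top case_tray (0.79, 1196)
side empty_tray (0.89, 1363)
top empty_tray (0.67, 1371)
side slide_board (0.9, 2573)
top slide_board (0.96, 2178)
case ['side', 'top'] [5.31133e+02 2.29825e+02 9.30000e-02] 780
case ['side'] [5.31665e+02 2.31243e+02 7.80000e-02] 426
case ['top'] [5.30407e+02 2.25155e+02 8.10000e-02] 290
empty ['side', 'top'] [ 5.10823e+02 -2.30820e+02  4.47000e-01] 180
empty ['side'] [ 5.11759e+02 -2.27240e+02  4.58000e-01] 69
empty ['top'] [ 5.11073e+02 -2.32341e+02  4.41000e-01] 60
board ['side', 'top'] [5.50579e+02 1.47134e+02 1.07000e-01] 497
board ['side'] [5.50924e+02 1.47989e+02 1.14000e-01] 267
board ['top'] [5.50315e+02 1.41325e+02 1.06000e-01] 171
```

```bash
python3 - <<'E'
import pickle
from h import *
P,c,e,b=pickle.load(open("d0.pkl","rb"))
Q=[(TRAY,(531.1,229.8,.093),20,(0,0,255)),(TRAY,(510.8,-230.8,.447),0,(0,255,0)),(BOARD,(550.6,147,.107),0,(255,0,0))]
for n,(x0,y0,w,h) in dict(side=(130,130,200,150),top=(140,160,190,90)).items():
    s=4
    im=cv2.resize(P[n]["frame"][:,:,::-1],None,fx=s,fy=s,interpolation=cv2.INTER_CUBIC)
    for B,q,z,col in Q:
        for bb in B:
            m=draw(P[n],[bb],q,z,s); cs,_=cv2.findContours(m,0,1); cv2.drawContours(im,cs,-1,col,1)
    m=cv2.resize(c[n],None,fx=s,fy=s,interpolation=0).astype(np.uint8); cs,_=cv2.findContours(m,0,1); cv2.drawContours(im,cs,-1,(0,255,255),1)
    cv2.imwrite(f"pics/ov_{n}.png",im[y0*s:(y0+h)*s,x0*s:(x0+w)*s])
E
```

```text
(no output)
```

View pics/ov_side.png

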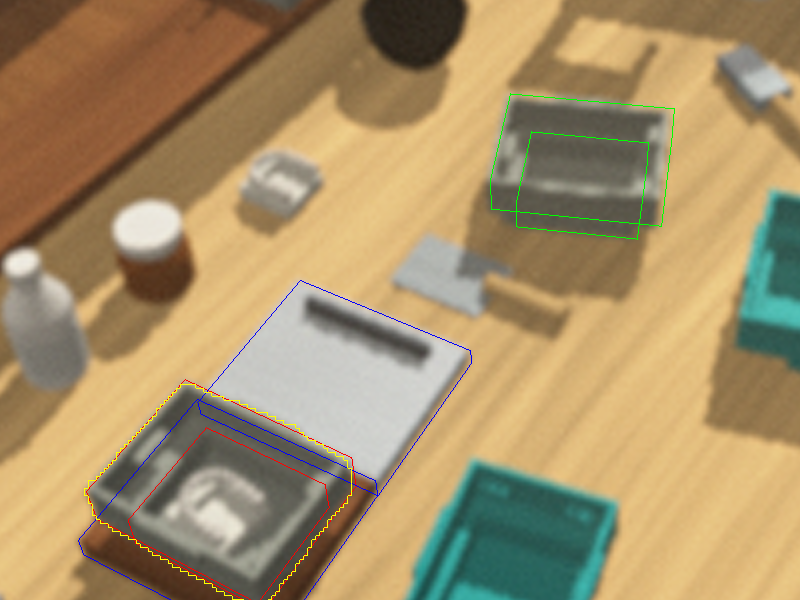

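View pics/ov_top.png

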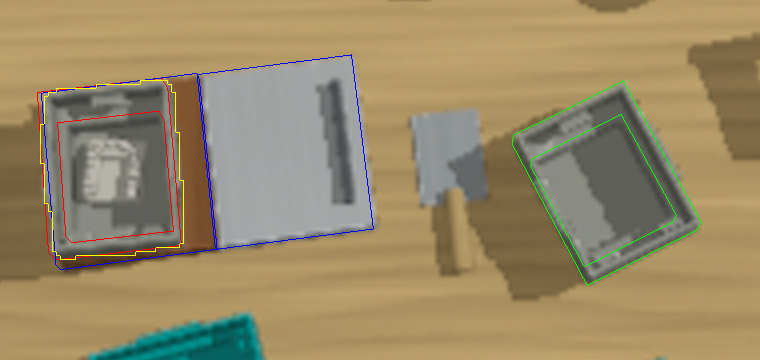

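Empty-tray candidates in the top image: grey tray (291,207); turquoise ones at (187,260), (291,272) and (392,253); grey cases on the shelf at (108,112), (148,110), (299,107) and (339,107). The loaded tray with the model is at (170,202). The close crop shows the grey, empty tray with its single lug (card end) up and to the left, so I choose (291,207). I'll move to the loaded tray's −y grip first.

>>> {"method": "jog_arm", "body": {
  "xyz": [
    [0.575, -1, 0],
    [0.575, -1, 0],
    [0.575, -1, 0],
    [0.575, -1, 0],
    [0.575, -1, 0],
    [0.575, -1, 0],
    [0.575, -1, 0],
    [0.575, -1, 0],
    [0.575, -1, 0],
    [0.575, -1, 0]
  ],
  "delta_rot": [
    [0, 0, 0.087],
    [0, 0, 0.087],
    [0, 0, 0],
    [0, 0, 0],
    [0, 0, 0],
    [0, 0, 0],
    [0, 0, 0],
    [0, 0, 0],
    [0, 0, 0],
    [0, 0, 0]
  ],
  "fingers": [0, 0, 0, 0, 0, 0, 0, 0, 0, 0],
  "newtons": 40
}}

```text
clock: 3.15
position: [269.7, -411.2, 231.5]
tcp_rot: [[0.995, 0.099, 0.0], [0.099, -0.995, -0.0], [0.0, 0.0, -1.0]]
wrist_force: [0.8, -0.6, 0.2]
gripper_width: 42.7
```

>>> {"method": "jog_arm", "body": {
  "xyz": [
    [0.575, -1, 0],
    [0.575, -1, 0],
    [0.575, -1, 0],
    [0.575, -1, 0],
    [0.575, -1, 0],
    [0.575, -1, 0],
    [0.575, -1, 0],
    [0.575, -1, 0],
    [0.575, -1, 0],
    [0.575, -1, 0]
  ],
  "delta_rot": [
    [0, 0, 0],
    [0, 0, 0],
    [0, 0, 0],
    [0, 0, 0],
    [0, 0, 0],
    [0, 0, 0],
    [0, 0, 0],
    [0, 0, 0],
    [0, 0, 0],
    [0, 0, 0]
  ],
  "fingers": [0, 0, 0, 0, 0, 0, 0, 0, 0, 0]
}}

```text
clock: 4.4
position: [364.3, -200.7, 231.5]
tcp_rot: [[0.995, 0.099, 0.0], [0.099, -0.995, -0.0], [0.0, 0.0, -1.0]]
wrist_force: [0.2, -0.5, 0.6]
gripper_width: 42.8
```

>>> {"method": "jog_arm", "body": {
  "xyz": [
    [0.575, -1, 0],
    [0.575, -1, 0],
    [0.575, -1, 0],
    [0.575, -1, 0],
    [0.575, -1, 0],
    [0.575, -1, 0],
    [0.575, -1, 0],
    [0.575, -1, 0],
    [0.575, -1, 0],
    [0.575, -1, 0]
  ],
  "delta_rot": [
    [0, 0, 0],
    [0, 0, 0],
    [0, 0, 0],
    [0, 0, 0],
    [0, 0, 0],
    [0, 0, 0],
    [0, 0, 0],
    [0, 0, 0],
    [0, 0, 0],
    [0, 0, 0]
  ],
  "fingers": [0, 0, 0, 0, 0, 0, 0, 0, 0, 0]
}}

```text
clock: 5.65
position: [458.8, 9.8, 231.5]
tcp_rot: [[0.995, 0.099, 0.0], [0.099, -0.995, -0.0], [0.0, 0.0, -1.0]]
wrist_force: [0.2, 0.1, 0.6]
gripper_width: 42.7
```

>>> {"method": "jog_arm", "body": {
  "xyz": [
    [0.587, -0.96, 0.4],
    [0.587, -0.96, 0.4],
    [0.587, -0.96, 0.5],
    [0.587, -0.96, 0.5],
    [0.587, -0.96, 0.6],
    [0.587, -0.96, 0.6],
    [0.587, -0.96, 0.7],
    [0.587, -0.96, 0.7],
    [0, 0, 0.6],
    [0, 0, 0]
  ],
  "delta_rot": [
    [0, 0, 0],
    [0, 0, 0],
    [0, 0, 0],
    [0, 0, 0],
    [0, 0, 0],
    [0, 0, 0],
    [0, 0, 0],
    [0, 0, 0],
    [0, 0, 0],
    [0, 0, 0]
  ],
  "fingers": [0, 0, 0, 0, 0, 0, 0, 0, 0, 0]
}}

```text
clock: 6.9
position: [535.7, 170.0, 130.3]
tcp_rot: [[0.995, 0.099, -0.002], [0.099, -0.995, -0.002], [-0.002, 0.001, -1.0]]
wrist_force: [0.6, -0.1, -0.4]
gripper_width: 42.5
```

```bash
python3 - <<'E'
from plant import env,cams
from h import *
s=env.sense();t=s["position"];R=s["tcp_rot"];print(t)
for n,(x0,y0,w,h) in dict(side=(130,170,160,120),top=(140,150,160,110)).items():
    p=cams.get_image(n);k=5
    im=cv2.resize(p["frame"][:,:,::-1],None,fx=k,fy=k,interpolation=cv2.INTER_CUBIC)
    for d in([0,0,0],[0,21,0],[0,-21,0],[0,0,30]):
        u=(proj(p,t+R@np.array(d))[0]+.5)*k; cv2.circle(im,(int(u[0]),int(u[1])),4,(0,0,255),-1)
    for y in(57,-57):
        u=(proj(p,place(np.array([[0,y,66.]]),(531.1,229.8,.093),20))[0]+.5)*k; cv2.circle(im,(int(u[0]),int(u[1])),4,(0,255,0),-1)
    cv2.imwrite(f"pics/hov_{n}.png",im[y0*k:(y0+h)*k,x0*k:(x0+w)*k])
E
```

```text
[535.6609838  170.03321444 130.28719474]
```

View pics/hov_side.png

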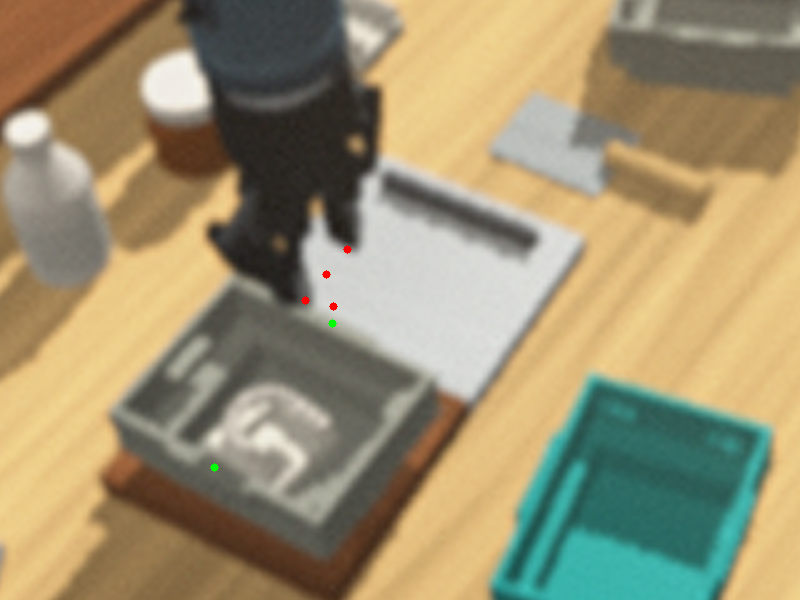

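View pics/hov_top.png

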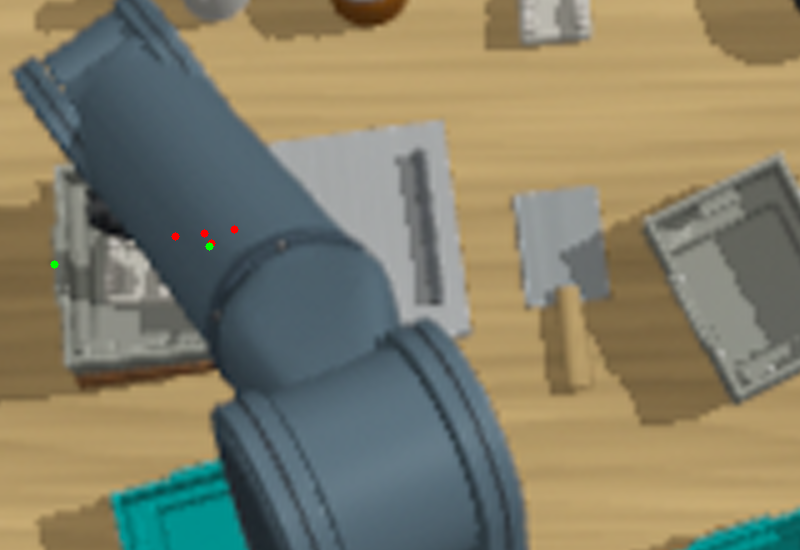

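The fingers straddle the −y rim: side picture shows fingertips at about (190,230) and (199,220), next to the projected TCP. I'll descend and grip.

>>> {"method": "jog_arm", "body": {
  "xyz": [
    [0.05, -0.1, 0.8],
    [0, 0, 0.8],
    [0, 0, 0.7],
    [0, 0, 0.6],
    [0, 0, 0.4],
    [0, 0, 0.15],
    [0, 0, 0],
    [0, 0, 0]
  ],
  "delta_rot": [
    [0, 0, 0],
    [0, 0, 0],
    [0, 0, 0],
    [0, 0, 0],
    [0, 0, 0],
    [0, 0, 0],
    [0, 0, 0],
    [0, 0, 0]
  ],
  "fingers": [0, 0, 0, 0, 0, 0, 0, 0]
}}

```text
clock: 8.0
position: [537.8, 173.5, 62.7]
tcp_rot: [[0.995, 0.099, 0.001], [0.099, -0.995, 0.0], [0.001, -0.0, -1.0]]
wrist_force: [-0.1, 0.5, 0.9]
gripper_width: 42.8
```

>>> {"method": "jog_arm", "body": {
  "xyz": [
    [0, 0, 0],
    [0, 0, 0],
    [0, 0, 0],
    [0, 0, 0],
    [0, 0, 0],
    [0, 0, 0]
  ],
  "delta_rot": [
    [0, 0, 0],
    [0, 0, 0],
    [0, 0, 0],
    [0, 0, 0],
    [0, 0, 0],
    [0, 0, 0]
  ],
  "fingers": [0.3, 0.6, 0.8, 1, 1, 1],
  "newtons": 40
}}

```text
clock: 8.75
position: [537.8, 173.2, 62.6]
tcp_rot: [[0.995, 0.099, 0.001], [0.099, -0.995, -0.0], [0.001, 0.0, -1.0]]
wrist_force: [0.6, -2.6, 5.6]
gripper_width: 9.4
```

```bash
python3 - <<'E'
from plant import env,cams
from h import *
s=env.sense();t=s["position"];print(t,s["wrist_force"],s["ft_torque"],s["gripper_width"])
p=cams.get_image("side");k=5
im=cv2.resize(p["frame"][:,:,::-1],None,fx=k,fy=k,interpolation=cv2.INTER_CUBIC)
cv2.imwrite("pics/g1.png",im[170*k:290*k,130*k:290*k])
E
```

```text
[537.79768808 173.19412122  62.56169292] [ 0.60148994 -2.57674727  5.59940171] [-0.42384336 -0.07586635  0.107338  ] 9.41022610737485
```

View pics/g1.png

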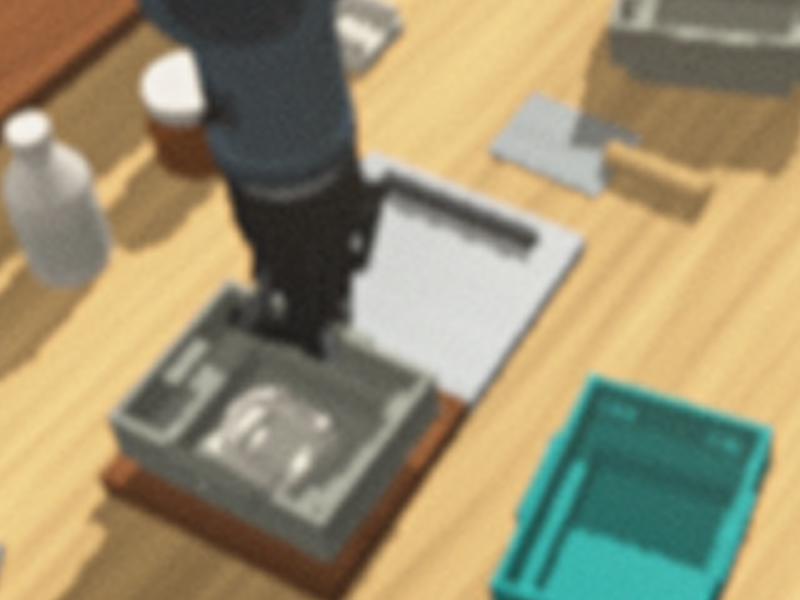

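Gripped (9.4 mm on a 10 mm wall). Now I'll slide it gently, with about 11 mm of centring shift.

>>> {"method": "jog_arm", "body": {
  "xyz": [
    [0.01, 0.2, 0],
    [0.02, 0.3, 0],
    [0.03, 0.4, 0],
    [0.03, 0.4, 0],
    [0.03, 0.4, 0],
    [0.03, 0.4, 0],
    [0.03, 0.4, 0],
    [0.03, 0.4, 0],
    [0.03, 0.4, 0],
    [0.03, 0.4, 0]
  ],
  "delta_rot": [
    [0, 0, 0],
    [0, 0, 0],
    [0, 0, 0],
    [0, 0, 0],
    [0, 0, 0],
    [0, 0, 0],
    [0, 0, 0],
    [0, 0, 0],
    [0, 0, 0],
    [0, 0, 0]
  ],
  "fingers": [1, 1, 1, 1, 1, 1, 1, 1, 1, 1]
}}

```text
clock: 10.05
position: [550.1, 99.7, 62.2]
tcp_rot: [[0.995, 0.099, -0.0], [0.099, -0.995, -0.0], [-0.0, 0.0, -1.0]]
wrist_force: [-1.1, 5.0, 3.8]
gripper_width: 9.2
```

>>> {"method": "jog_arm", "body": {
  "xyz": [
    [0.03, 0.4, 0],
    [0.03, 0.4, 0],
    [0.03, 0.4, 0],
    [0.03, 0.4, 0],
    [0.03, 0.4, 0],
    [0.03, 0.4, 0],
    [0.03, 0.4, 0],
    [0.03, 0.3, 0],
    [0.02, 0.2, 0],
    [0, 0, 0]
  ],
  "delta_rot": [
    [0, 0, 0],
    [0, 0, 0],
    [0, 0, 0],
    [0, 0, 0],
    [0, 0, 0],
    [0, 0, 0],
    [0, 0, 0],
    [0, 0, 0],
    [0, 0, 0],
    [0, 0, 0]
  ],
  "fingers": [1, 1, 1, 1, 1, 1, 1, 1, 1, 1]
}}

```text
clock: 11.3
position: [561.5, 34.1, 61.9]
tcp_rot: [[0.995, 0.099, -0.001], [0.099, -0.995, -0.001], [-0.001, 0.001, -1.0]]
wrist_force: [0.2, 0.3, -5.0]
gripper_width: 9.4
```

```bash
python3 - <<'E'
from plant import env,cams
from h import *
s=env.sense();t=s["position"];print(t,s["wrist_force"],s["ft_torque"],s["gripper_width"])
p=cams.get_image("side");k=5
im=cv2.resize(p["frame"][:,:,::-1],None,fx=k,fy=k,interpolation=cv2.INTER_CUBIC)
cv2.imwrite("pics/g2.png",im[170*k:290*k,130*k:290*k])
E
```

```text
[561.53466164  34.10974027  61.87460293] [ 0.22210766  0.25965405 -4.98075949] [-0.26032212 -0.0072612  -0.00441847] 9.403127247015302
```

View pics/g2.png

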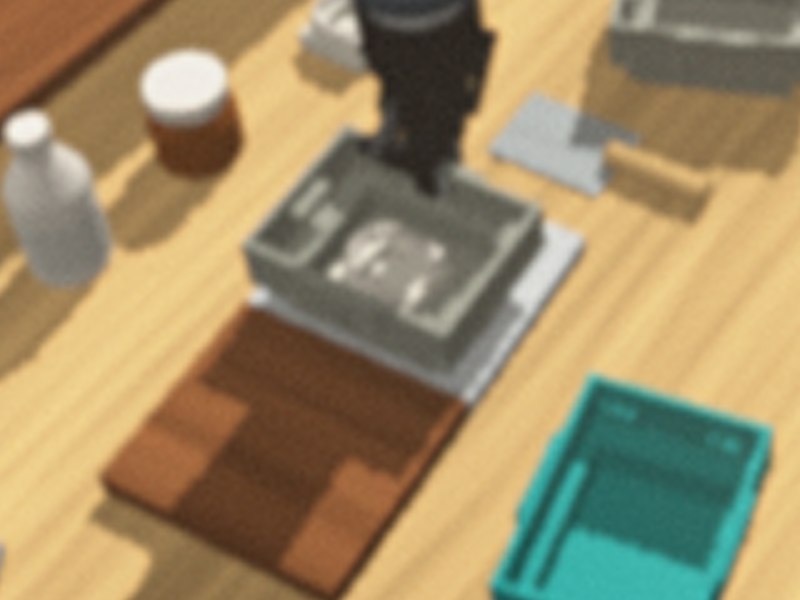

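Past the step: the tray's weight now hangs on the tool and its near edge is clear of the plank. I'll lower about 4 mm.

>>> {"method": "jog_arm", "body": {
  "xyz": [
    [0, 0, 0.1],
    [0, 0, 0.08],
    [0, 0, 0.03],
    [0, 0, 0],
    [0, 0, 0]
  ],
  "delta_rot": [
    [0, 0, 0],
    [0, 0, 0],
    [0, 0, 0],
    [0, 0, 0],
    [0, 0, 0]
  ],
  "fingers": [1, 1, 1, 1, 1]
}}

```text
clock: 11.98
position: [561.8, 35.3, 58.5]
tcp_rot: [[0.995, 0.1, -0.0], [0.1, -0.995, -0.0], [-0.0, 0.0, -1.0]]
wrist_force: [-4.1, -0.3, 6.5]
gripper_width: 9.1
```

>>> {"method": "jog_arm", "body": {
  "xyz": [
    [0.01, 0.2, 0],
    [0.01, 0.2, 0],
    [0.01, 0.2, 0],
    [0.01, 0.15, 0],
    [0, 0, 0]
  ],
  "delta_rot": [
    [0, 0, 0],
    [0, 0, 0],
    [0, 0, 0],
    [0, 0, 0],
    [0, 0, 0]
  ],
  "fingers": [1, 1, 1, 1, 1]
}}

```text
clock: 12.6
position: [565.0, 20.3, 58.5]
tcp_rot: [[0.995, 0.099, 0.001], [0.099, -0.995, 0.001], [0.001, -0.0, -1.0]]
wrist_force: [0.6, 3.9, 4.4]
gripper_width: 9.1
```

>>> {"method": "jog_arm", "body": {
  "xyz": [
    [0, 0.1, 0],
    [0, 0.1, 0],
    [0, 0.1, 0],
    [0, 0, 0]
  ],
  "delta_rot": [
    [0, 0, 0],
    [0, 0, 0],
    [0, 0, 0],
    [0, 0, 0]
  ],
  "fingers": [1, 1, 1, 1]
}}

```text
clock: 13.1
position: [565.5, 15.1, 58.5]
tcp_rot: [[0.995, 0.1, 0.001], [0.1, -0.995, 0.001], [0.002, -0.001, -1.0]]
wrist_force: [0.0, 4.5, 4.9]
gripper_width: 9.0
```

>>> {"method": "jog_arm", "body": {
  "xyz": [
    [0, 0.1, 0],
    [0, 0.1, 0],
    [0, 0, 0]
  ],
  "delta_rot": [
    [0, 0, 0],
    [0, 0, 0],
    [0, 0, 0]
  ],
  "fingers": [1, 1, 1]
}}

```text
clock: 13.48
position: [565.6, 14.0, 58.4]
tcp_rot: [[0.995, 0.102, 0.001], [0.102, -0.995, 0.004], [0.002, -0.004, -1.0]]
wrist_force: [-0.7, 9.5, 5.1]
gripper_width: 9.2
```

The stop is reached (only 1.1 mm moved of the 4 mm commanded, Fy 9.5 N). I'll relax, release and rise.

>>> {"method": "jog_arm", "body": {
  "xyz": [
    [0, -0.12, 0],
    [0, 0, 0],
    [0, 0, 0],
    [0, 0, 0],
    [0, 0, 0],
    [0, 0, -0.5],
    [0, 0, -1],
    [0, 0, -1],
    [0, 0, -1],
    [0, 0, -1]
  ],
  "delta_rot": [
    [0, 0, 0],
    [0, 0, 0],
    [0, 0, 0],
    [0, 0, 0],
    [0, 0, 0],
    [0, 0, 0],
    [0, 0, 0],
    [0, 0, 0],
    [0, 0, 0],
    [0, 0, 0]
  ],
  "fingers": [1, 0.8, 0.5, 0.2, 0, 0, 0, 0, 0, 0]
}}

```text
clock: 14.72
position: [565.4, 12.7, 150.4]
tcp_rot: [[0.995, 0.1, 0.002], [0.1, -0.995, -0.0], [0.002, 0.0, -1.0]]
wrist_force: [0.0, 0.0, 0.3]
gripper_width: 42.7
```

>>> {"method": "jog_arm", "body": {
  "xyz": [
    [-0.49, 0.916, 0],
    [-0.49, 0.916, 0],
    [-0.49, 0.916, 0],
    [-0.49, 0.916, 0],
    [-0.49, 0.916, 0],
    [-0.49, 0.916, 0],
    [-0.49, 0.916, 0],
    [-0.49, 0.916, 0],
    [-0.49, 0.916, 0],
    [-0.49, 0.916, 0]
  ],
  "delta_rot": [
    [0, 0, 0],
    [0, 0, 0],
    [0, 0, 0],
    [0, 0, 0],
    [0, 0, 0],
    [0, 0, 0],
    [0, 0, 0],
    [0, 0, 0],
    [0, 0, 0],
    [0, 0, 0]
  ],
  "fingers": [0, 0, 0, 0, 0, 0, 0, 0, 0, 0]
}}

```text
clock: 15.98
position: [484.0, -181.1, 147.4]
tcp_rot: [[0.995, 0.098, -0.002], [0.098, -0.995, 0.0], [-0.001, -0.0, -1.0]]
wrist_force: [0.4, 0.2, 0.4]
gripper_width: 42.8
```

>>> {"method": "jog_arm", "body": {
  "xyz": [
    [0, 0, 0],
    [0, 0, 0],
    [0, 0, 0],
    [0, 0, 0]
  ],
  "delta_rot": [
    [0, 0, -0.11],
    [0, 0, -0.11],
    [0, 0, -0.11],
    [0, 0, 0]
  ],
  "fingers": [0, 0, 0, 0]
}}

```text
clock: 16.48
position: [484.4, -180.3, 147.5]
tcp_rot: [[0.904, 0.428, -0.001], [0.428, -0.904, 0.0], [-0.001, -0.001, -1.0]]
wrist_force: [-0.1, -0.5, 0.8]
gripper_width: 43.1
```

```bash
cat > m1.py <<'E'
from plant import env,cams
from h import *
s=env.sense();t=s["position"];R=s["tcp_rot"];print(t,R[:,0],s["clock"])
P={n:cams.get_image(n) for n in("side","top")}
qc=(559.7,70,.1)
c={}
for n in P:
    tgt=proj(P[n],np.array([[560,70,50.]]))[0]; best=None
    for qn in("case_tray","empty_tray"):
      for r in cams.silhouettes(P[n],qn):
        b=r["box"];d=np.hypot(b[0]*512-tgt[0],b[1]*384-tgt[1])
        if d<15 and (best is None or r["score"]>best["score"]): best=r
    print(n,tgt.round(),None if best is None else best["score"])
    if best is not None:
        m=best["region"].astype(np.uint8); m=cv2.morphologyEx(m,cv2.MORPH_CLOSE,np.ones((3,3),np.uint8))
        cs,_=cv2.findContours(m,0,1); cv2.drawContours(m,cs,-1,1,-1); c[n]=m.astype(float); print(m.sum())
for ns in([list(c)] if len(c)<2 else [list(c),["side"],["top"]]):
    qc,f=fit([(P[n],c[n]) for n in ns],TRAY,(560,70,.1),16); print("case",ns,qc.round(3),round(f))
for n in P:
    k=4; im=cv2.resize(P[n]["frame"][:,:,::-1],None,fx=k,fy=k,interpolation=cv2.INTER_CUBIC)
    for B,q,z,col in[(TRAY,(559.7,70,.1),16,(0,0,255)),(BOARD,(550.6,147.1,.107),0,(255,0,0)),(TRAY,(510.8,-230.8,.447),0,(0,255,0))]:
        for bb in B:
            cs,_=cv2.findContours(draw(P[n],[bb],q,z,k),0,1); cv2.drawContours(im,cs,-1,col,1)
    for d in([0,0,0],[0,21,0],[0,-21,0]):
        u=(proj(P[n],t+R@np.array(d))[0]+.5)*k; cv2.circle(im,(int(u[0]),int(u[1])),4,(0,0,255),-1)
    x0,y0=(150,130) if n=="side" else(140,140)
    cv2.imwrite(f"pics/m1_{n}.png",im[y0*k:(y0+140)*k,x0*k:(x0+190)*k])
E
python3 m1.py
```

```text
[ 484.44980563 -180.29317658  147.48150771] [ 0.90356615  0.42844747 -0.00099117] 16.475
side [213. 216.] 0.73
1885
top [210. 194.] 0.9
1323
case ['side', 'top'] [5.5713e+02 7.1434e+01 1.2600e-01] 220
case ['side'] [5.57214e+02 7.40010e+01 1.38000e-01] 60
case ['top'] [5.56538e+02 6.71330e+01 1.26000e-01] 65
```

View pics/m1_side.png

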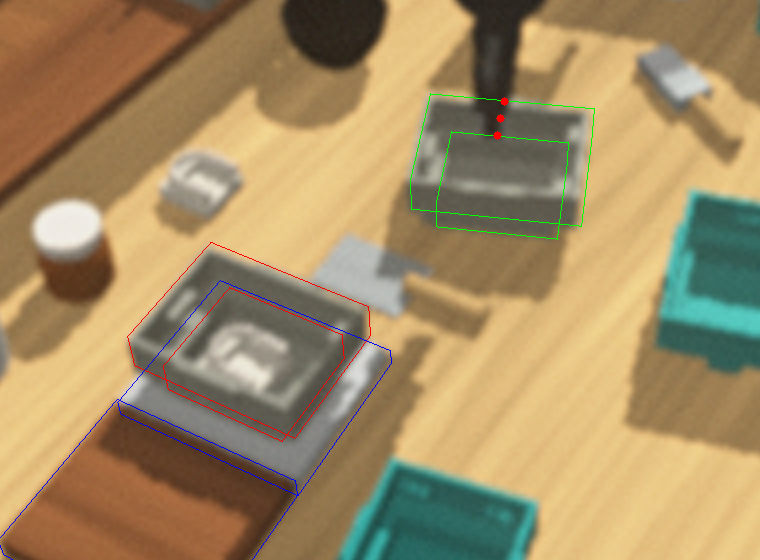

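View pics/m1_top.png

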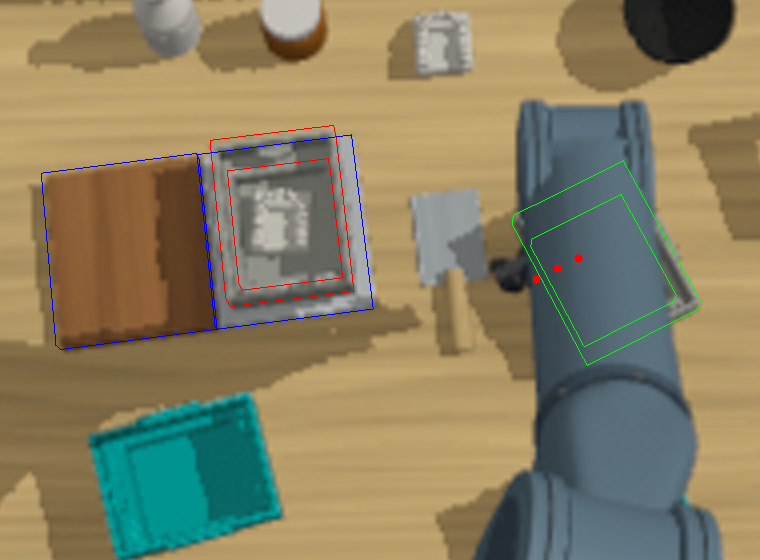

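```bash
cat > m2.py <<'E'
from plant import env,cams
from h import *
import pickle
P={n:cams.get_image(n) for n in("side","top")}
c={}
for n in P:
    tgt=proj(P[n],np.array([[558,70,50.]]))[0]; best=None
    for r in cams.silhouettes(P[n],"case_tray"):
        b=r["box"];d=np.hypot(b[0]*512-tgt[0],b[1]*384-tgt[1])
        if d<15 and (best is None or r["score"]>best["score"]): best=r
    m=best["region"].astype(np.uint8); m=cv2.morphologyEx(m,cv2.MORPH_CLOSE,np.ones((3,3),np.uint8))
    cs,_=cv2.findContours(m,0,1); cv2.drawContours(m,cs,-1,1,-1); c[n]=m.astype(float)
pickle.dump((P,c),open("d2.pkl","wb"))
for z in(8,12,16,20,24):
    q,f=fit([(P[n],c[n]) for n in P],TRAY,(558,70,.12),z); print(z,q.round(3),round(f))
q,f=fit([(P[n],c[n]) for n in P],TRAY,(558,70,.12),16)
rim=np.array([[a,b,66.] for a,b in((76,58),(76,-58),(-76,-58),(-76,58))]);inn=np.array([[a,b,66.] for a,b in((70,52),(70,-52),(-70,-52),(-70,52))])
for n in P:
    k=10; im=cv2.resize(P[n]["frame"][:,:,::-1],None,fx=k,fy=k,interpolation=cv2.INTER_CUBIC)
    for L in(rim,inn):
        u=(proj(P[n],place(L,q,16))+.5)*k; cv2.polylines(im,[u.round().astype(np.int32)],True,(0,0,255),1)
    tgt=proj(P[n],np.array([[558,70,50.]]))[0]; x0,y0=(tgt-[40,30]).astype(int)
    cv2.imwrite(f"pics/m2_{n}.png",im[y0*k:(y0+60)*k,x0*k:(x0+80)*k])
E
python3 m2.py
```

```text
8 [5.60796e+02 6.90110e+01 1.12000e-01] 195
12 [5.59186e+02 7.02830e+01 1.01000e-01] 190
16 [5.57318e+02 7.23960e+01 1.22000e-01] 208
20 [5.55454e+02 7.39250e+01 1.21000e-01] 246
24 [5.53876e+02 7.53290e+01 1.29000e-01] 302
```

View pics/m2_side.png

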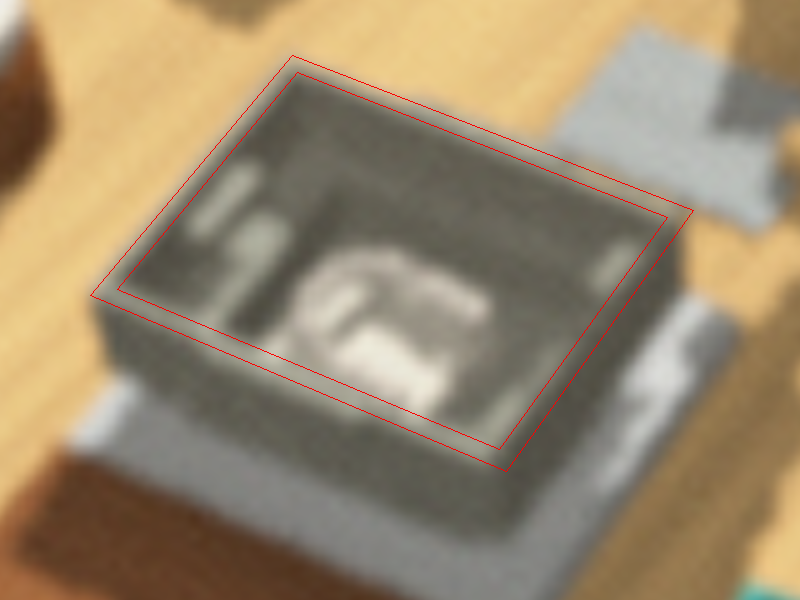

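View pics/m2_top.png

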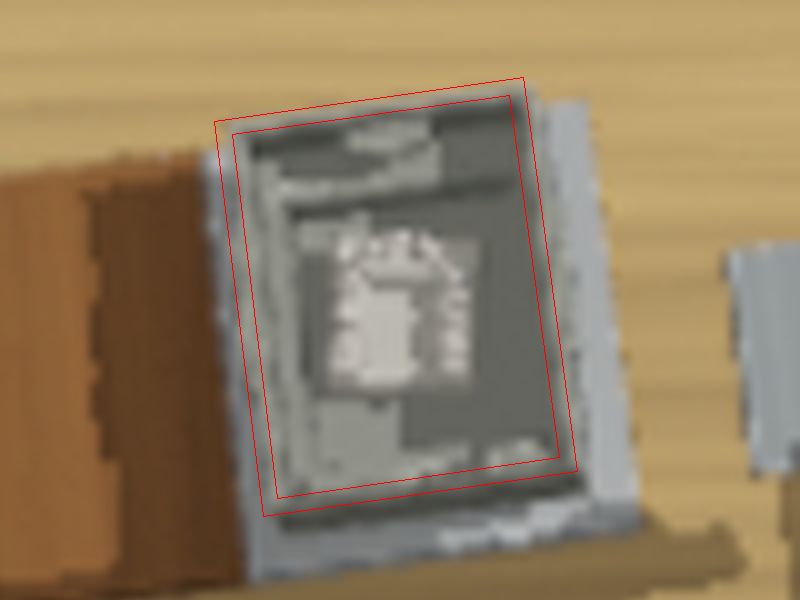

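The case is square against the stop (board frame about x −1, y −76). Now down to the empty tray's +y grip.

>>> {"method": "jog_arm", "body": {
  "xyz": [
    [0.1, 0, 0.8],
    [0, 0, 1],
    [0, 0, 1],
    [0, 0, 1],
    [0, 0, 0.7],
    [0, 0, 0.5],
    [0, 0, 0.25],
    [0, 0, 0]
  ],
  "delta_rot": [
    [0, 0, 0],
    [0, 0, 0],
    [0, 0, 0],
    [0, 0, 0],
    [0, 0, 0],
    [0, 0, 0],
    [0, 0, 0],
    [0, 0, 0]
  ],
  "fingers": [0, 0, 0, 0, 0, 0, 0, 0]
}}

```text
clock: 17.98
position: [487.5, -178.4, 43.0]
tcp_rot: [[0.903, 0.431, 0.0], [0.431, -0.903, 0.0], [0.0, 0.0, -1.0]]
wrist_force: [0.2, -0.7, -0.1]
gripper_width: 43.0
```

>>> {"method": "jog_arm", "body": {
  "xyz": [
    [0, 0, 0],
    [0, 0, 0],
    [0, 0, 0],
    [0, 0, 0],
    [0, 0, 0],
    [0, 0, 0]
  ],
  "delta_rot": [
    [0, 0, 0],
    [0, 0, 0],
    [0, 0, 0],
    [0, 0, 0],
    [0, 0, 0],
    [0, 0, 0]
  ],
  "fingers": [0.3, 0.6, 0.8, 1, 1, 1],
  "newtons": 60
}}

```text
clock: 18.73
position: [487.7, -178.5, 43.6]
tcp_rot: [[0.903, 0.431, 0.0], [0.431, -0.903, -0.0], [0.0, 0.0, -1.0]]
wrist_force: [-2.2, -0.1, 5.4]
gripper_width: 8.9
```

>>> {"method": "jog_arm", "body": {
  "xyz": [
    [0, 0, -0.2],
    [0, 0, -0.5],
    [0, 0, -0.8],
    [0, 0, -1],
    [0, 0, -1],
    [0, 0, -1],
    [0, 0, -1],
    [0, 0, -0.8],
    [0, 0, -0.4],
    [0, 0, 0]
  ],
  "delta_rot": [
    [0, 0, 0],
    [0, 0, 0],
    [0, 0, 0],
    [0, 0, 0],
    [0, 0, 0],
    [0, 0, 0],
    [0, 0, 0],
    [0, 0, 0],
    [0, 0, 0],
    [0, 0, 0]
  ],
  "fingers": [1, 1, 1, 1, 1, 1, 1, 1, 1, 1]
}}

```text
clock: 19.98
position: [487.6, -178.6, 177.5]
tcp_rot: [[0.903, 0.431, 0.001], [0.431, -0.903, -0.0], [0.0, 0.001, -1.0]]
wrist_force: [-0.8, -0.8, -3.1]
gripper_width: 8.7
```

```bash
python3 - <<'E'
from plant import env,cams
from h import *
s=env.sense();t=s["position"];print(t,s["tcp_rot"],s["wrist_force"],s["ft_torque"],s["gripper_width"],s["joint_pos"])
for n,(x0,y0) in dict(side=(220,80),top=(240,140)).items():
    p=cams.get_image(n);k=5
    im=cv2.resize(p["frame"][:,:,::-1],None,fx=k,fy=k,interpolation=cv2.INTER_CUBIC)
    q=(t[0]+57*np.sin(.446),t[1]-57*np.cos(.446),.446)
    for bb in TRAY:
        cs,_=cv2.findContours(draw(p,[bb],q,t[2]-43.3,k),0,1); cv2.drawContours(im,cs,-1,(0,0,255),1)
    cv2.imwrite(f"pics/l_{n}.png",im[y0*k:(y0+110)*k,x0*k:(x0+110)*k])
E
```

```text
[ 487.60521528 -178.57341096  177.50792801] [[ 9.02577259e-01  4.30527402e-01  6.69689481e-04]
 [ 4.30527690e-01 -9.02577295e-01 -3.65543900e-04]
 [ 4.47069855e-04  6.18251476e-04 -9.99999709e-01]] [-0.84269395 -0.8184315  -3.11296049] [ 0.20178394  0.07836803 -0.02993073] 8.727530599509112 [ 0.64256402  0.42852925 -0.47355188  1.90966992  0.2528066   0.86102555
 -1.08596273]
```

View pics/l_side.png

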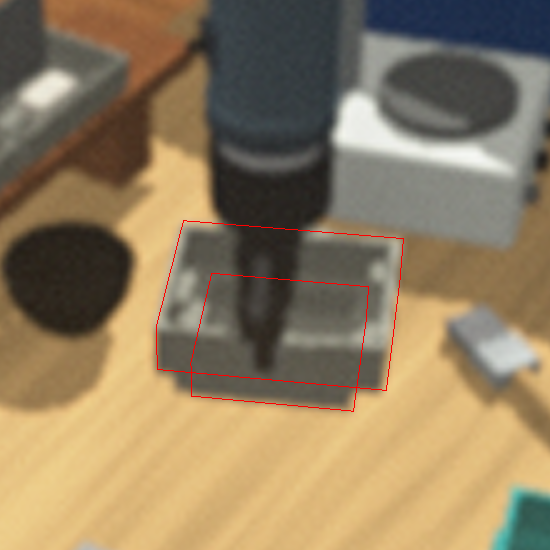

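View pics/l_top.png

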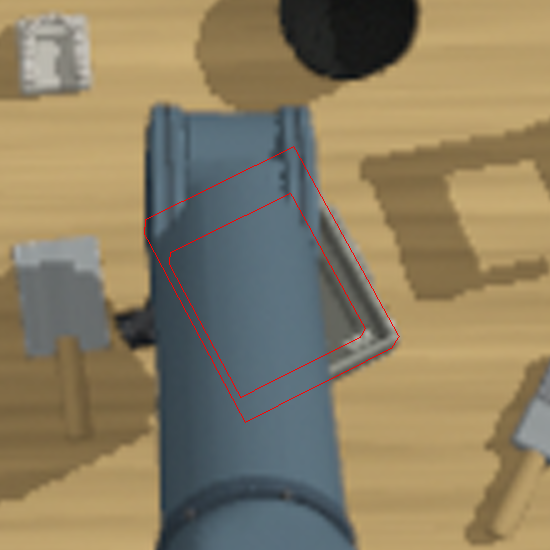

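The tray is gripped level, 3.1 N. Now the half turn counter-clockwise (160.4°).

>>> {"method": "jog_arm", "body": {
  "xyz": [
    [0, 0, 0],
    [0, 0, 0],
    [0, 0, 0],
    [0, 0, 0],
    [0, 0, 0],
    [0, 0, 0],
    [0, 0, 0],
    [0, 0, 0],
    [0, 0, 0],
    [0, 0, 0]
  ],
  "delta_rot": [
    [0, 0, -0.06],
    [0, 0, -0.12],
    [0, 0, -0.12],
    [0, 0, -0.12],
    [0, 0, -0.12],
    [0, 0, -0.12],
    [0, 0, -0.12],
    [0, 0, -0.12],
    [0, 0, -0.12],
    [0, 0, -0.12]
  ],
  "fingers": [1, 1, 1, 1, 1, 1, 1, 1, 1, 1]
}}

```text
clock: 21.32
position: [486.8, -178.4, 176.2]
tcp_rot: [[-0.072, 0.997, -0.002], [0.997, 0.072, 0.001], [0.001, -0.002, -1.0]]
wrist_force: [-0.1, 0.6, -2.1]
gripper_width: 8.5
```

>>> {"method": "jog_arm", "body": {
  "xyz": [
    [0, 0, 0],
    [0, 0, 0],
    [0, 0, 0],
    [0, 0, 0],
    [0, 0, 0],
    [0, 0, 0],
    [0, 0, 0],
    [0, 0, 0],
    [0, 0, 0],
    [0, 0, 0]
  ],
  "delta_rot": [
    [0, 0, -0.12],
    [0, 0, -0.12],
    [0, 0, -0.12],
    [0, 0, -0.12],
    [0, 0, -0.12],
    [0, 0, -0.12],
    [0, 0, -0.12],
    [0, 0, -0.12],
    [0, 0, -0.12],
    [0, 0, -0.12]
  ],
  "fingers": [1, 1, 1, 1, 1, 1, 1, 1, 1, 1]
}}

```text
clock: 22.58
position: [486.9, -178.6, 176.3]
tcp_rot: [[-0.971, 0.239, -0.001], [0.239, 0.971, 0.0], [0.001, 0.0, -1.0]]
wrist_force: [0.5, -0.2, -2.5]
gripper_width: 8.7
```

>>> {"method": "jog_arm", "body": {
  "xyz": [
    [0, 0, 0],
    [0, 0, 0],
    [0, 0, 0],
    [0, 0, 0],
    [0, 0, 0],
    [0, 0, 0]
  ],
  "delta_rot": [
    [0, 0, -0.12],
    [0, 0, -0.12],
    [0, 0, -0.06],
    [0, 0, -0.033],
    [0, 0, 0],
    [0, 0, 0]
  ],
  "fingers": [1, 1, 1, 1, 1, 1]
}}

```text
clock: 23.32
position: [487.4, -178.5, 177.0]
tcp_rot: [[-0.995, -0.102, -0.0], [-0.102, 0.995, -0.0], [0.0, -0.0, -1.0]]
wrist_force: [0.4, -0.2, -3.4]
gripper_width: 8.7
```

>>> {"method": "jog_arm", "body": {
  "xyz": [
    [-0.2, 0.4, 0],
    [-0.41, 0.8, 0],
    [-0.51, 1, 0],
    [-0.51, 1, 0],
    [-0.51, 1, 0],
    [-0.51, 1, 0],
    [-0.51, 1, 0],
    [-0.51, 1, 0],
    [-0.46, 0.9, 0],
    [-0.31, 0.6, 0]
  ],
  "delta_rot": [
    [0, 0, 0],
    [0, 0, 0],
    [0, 0, 0],
    [0, 0, 0],
    [0, 0, 0],
    [0, 0, 0],
    [0, 0, 0],
    [0, 0, 0],
    [0, 0, 0],
    [0, 0, 0]
  ],
  "fingers": [1, 1, 1, 1, 1, 1, 1, 1, 1, 1]
}}

```text
clock: 24.58
position: [558.1, 6.4, 177.3]
tcp_rot: [[-0.994, -0.105, 0.0], [-0.105, 0.994, 0.001], [-0.0, 0.001, -1.0]]
wrist_force: [0.4, -0.7, -2.7]
gripper_width: 8.6
```

>>> {"method": "jog_arm", "body": {
  "xyz": [
    [-0.16, 0.3, 0],
    [-0.1, 0.2, 0],
    [0, 0, 0.5],
    [0, 0, 0.5],
    [0, 0, 0.2],
    [0, 0, 0],
    [0, 0, 0]
  ],
  "delta_rot": [
    [0, 0, 0],
    [0, 0, 0],
    [0, 0, 0],
    [0, 0, 0],
    [0, 0, 0],
    [0, 0, 0],
    [0, 0, 0]
  ],
  "fingers": [1, 1, 1, 1, 1, 1, 1]
}}

```text
clock: 25.45
position: [562.3, 14.3, 153.3]
tcp_rot: [[-0.995, -0.102, 0.0], [-0.102, 0.995, 0.0], [-0.0, 0.0, -1.0]]
wrist_force: [-0.4, 0.7, -2.3]
gripper_width: 8.7
```

```bash
cat > look.py <<'E'
import sys
from plant import env,cams
from h import *
s=env.sense();t=s["position"];R=s["tcp_rot"];yaw=np.arctan2(R[1,0],R[0,0]);print(t.round(1),round(yaw%(2*np.pi),4),s["wrist_force"].round(1),s["clock"])
ring=lambda h,z:np.array([[a*h[0],b*h[1],z] for a,b in((1,1),(1,-1),(-1,-1),(-1,1))],float)
qe=(t[0]+57*np.sin(yaw)-1.7*np.cos(yaw),t[1]-57*np.cos(yaw)-1.7*np.sin(yaw),yaw); ze=t[2]-43.3
print("empty nominal",np.round(qe,2),ze)
for n in("side","top"):
    p=cams.get_image(n);k=7
    im=cv2.resize(p["frame"][:,:,::-1],None,fx=k,fy=k,interpolation=cv2.INTER_CUBIC)
    cv2.imwrite(f"pics/{sys.argv[1]}_{n}_raw.png",p["frame"][:,:,::-1])
    for q,z,col in((qe,ze,(0,0,255)),((558,71,.103),16,(0,255,0))):
        for L in(ring((76,58),66),ring((55,48),0),ring((76,58),30)):
            u=(proj(p,place(L,q,z))+.5)*k; cv2.polylines(im,[u.round().astype(np.int32)],True,col,1)
    tgt=proj(p,np.array([[558,70,90.]]))[0]; x0,y0=(tgt-[57,42]).astype(int)
    cv2.imwrite(f"pics/{sys.argv[1]}_{n}.png",im[y0*k:(y0+84)*k,x0*k:(x0+114)*k])
E
python3 look.py a
```

```text
[562.3  14.3 153.3] 3.2442 [-0.4  0.7 -2.3] 25.45
empty nominal [558.1   71.13  -3.04] 109.9963369971275
```

View pics/a_side.png

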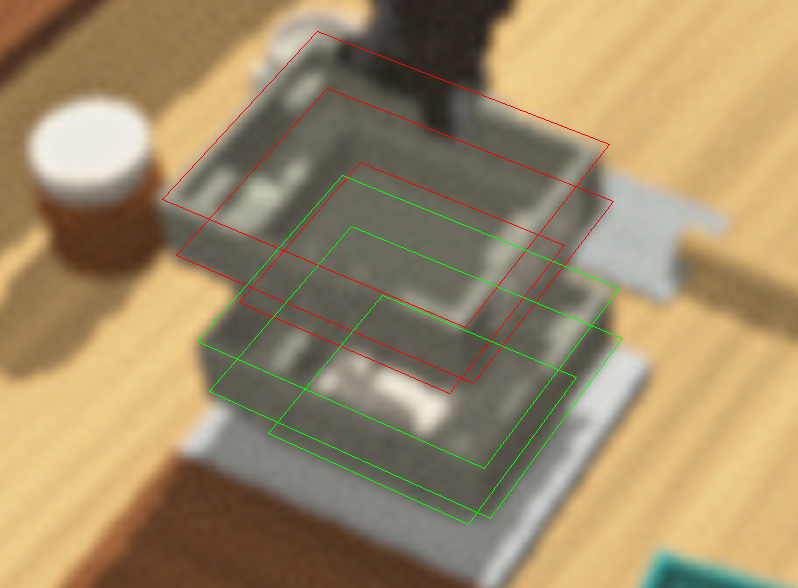

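View pics/a_top.png

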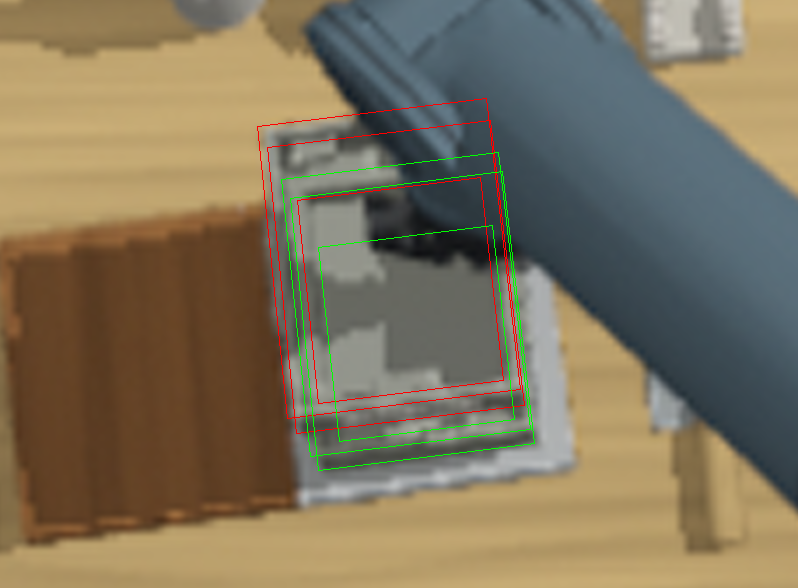

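```bash
cat > edge.py <<'E'
import sys
from plant import env,cams
from h import *
from scipy.ndimage import map_coordinates,gaussian_filter
def prof(p,q,z,a,b,img):
    A,B=proj(p,place(np.array([a,b],float),q,z)); T=(B-A)/np.linalg.norm(B-A); 
    C=proj(p,place(np.array([[0,0,a[2]]],float),q,z))[0]; N=np.array([-T[1],T[0]]); 
    if N@(A-C)<0:N=-N
    s=np.linspace(.12,.88,60); d=np.arange(-5,5.01,.5)
    pts=A+(B-A)*s[:,None]
    g=np.array([[map_coordinates(img,[[x[1]+k*N[1]],[x[0]+k*N[0]]],order=1)[0] for k in d] for x in pts])
    return d,g.mean(0)
def run(items,parts):
    for n in("side","top"):
        p=cams.get_image(n); img=p["frame"].astype(float).mean(2)
        for name,q,z in items:
            far=1 if np.cos(q[2])>0 else -1
            E={"far":((76*far,-55,66),(76*far,55,66)),"near":((-76*far,-55,66),(-76*far,55,66)),"plank":((-73,58*far,66),(73,58*far,66)),"stop":((-73,-58*far,66),(73,-58*far,66))}
            for e in parts[n][name]:
                d,g=prof(p,q,z,*E[e],img); print(n,name,e," ".join(f"{v:.0f}" for v in g))
E
cat > e1.py <<'E'
from edge import *
s=env.sense();t=s["position"];R=s["tcp_rot"];yaw=np.arctan2(R[1,0],R[0,0])
qe=(t[0]+57*np.sin(yaw)-1.7*np.cos(yaw),t[1]-57*np.cos(yaw)-1.7*np.sin(yaw),yaw)
run([("up",qe,t[2]-43.3),("lo",(558,71,.103),16)],dict(side=dict(up=["near","plank","far"],lo=["near","plank"]),top=dict(up=["plank","near"],lo=["near","plank"])))
E
python3 e1.py
```

```text
side up near 102 107 114 123 134 143 149 149 141 130 120 114 111 111 111 110 108 108 109 111 117
side up plank 112 111 110 110 110 110 111 113 114 114 112 108 103 98 94 92 90 89 89 89 89
side up far 110 112 110 105 98 95 99 111 128 146 161 171 178 182 184 184 185 184 184 183 182
side lo near 100 103 109 116 123 128 130 127 120 109 97 87 82 80 81 84 90 102 118 135 151
side lo plank 148 145 141 137 134 130 127 122 116 110 104 99 96 93 92 90 89 89 88 88 89
top up plank 124 125 122 114 104 103 110 112 108 104 99 91 85 82 81 81 82 83 83 83 83
top up near 121 125 130 134 136 134 131 135 141 139 126 118 112 104 101 105 113 119 120 121 122
top lo near 115 107 103 105 114 122 124 124 126 122 110 96 83 76 82 97 113 124 134 149 164
top lo plank 131 129 123 119 120 124 126 125 118 107 102 107 110 105 97 88 77 68 64 62 62
```

```bash
python3 - <<'E'
import cv2
a=cv2.imread("pics/a_side_raw.png")[150:240,165:285]
cv2.imwrite("pics/a_s2.png",cv2.resize(a,(800,600),interpolation=cv2.INTER_LANCZOS4))
E
```

```text
(no output)
```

View pics/a_s2.png

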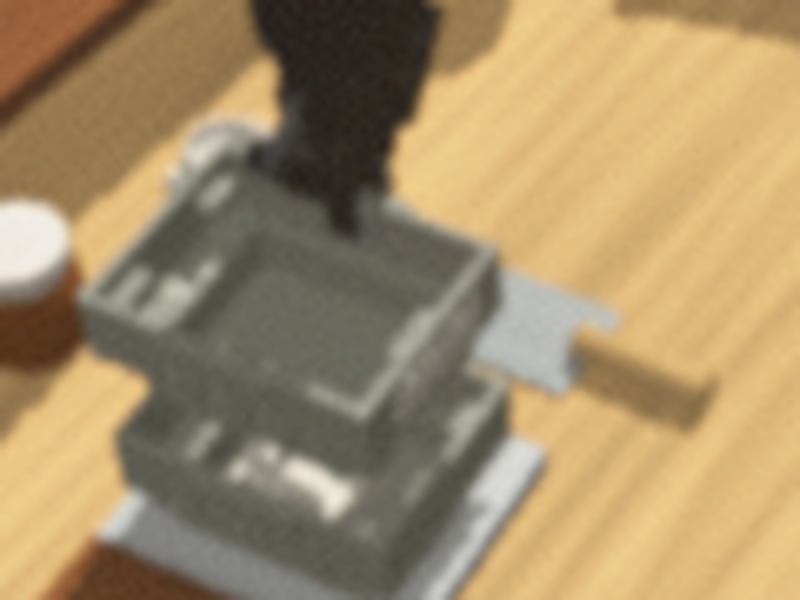

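The card strip faces the robot, and two lugs are at the far end, so the orientation is right. Edge profiles put the upper tray about 3 mm too far towards the plank, so I'll shift −2.5 mm and lower to just above the rim.

>>> {"method": "jog_arm", "body": {
  "xyz": [
    [0, -0.06, 0.2],
    [0, -0.06, 0.4],
    [0, 0, 0.4],
    [0, 0, 0.1],
    [0, 0, 0],
    [0, 0, 0]
  ],
  "delta_rot": [
    [0, 0, 0],
    [0, 0, 0],
    [0, 0, 0],
    [0, 0, 0],
    [0, 0, 0],
    [0, 0, 0]
  ],
  "fingers": [1, 1, 1, 1, 1, 1]
}}

```text
clock: 26.4
position: [562.5, 12.0, 131.3]
tcp_rot: [[-0.995, -0.103, 0.0], [-0.103, 0.995, 0.0], [-0.0, 0.0, -1.0]]
wrist_force: [-0.0, 0.2, -2.8]
gripper_width: 8.8
```

```bash
python3 look.py b; python3 e1.py; python3 - <<'E'
import cv2
a=cv2.imread("pics/b_side_raw.png")[160:250,165:285]
cv2.imwrite("pics/b_s2.png",cv2.resize(a,(800,600),interpolation=cv2.INTER_LANCZOS4))
E
```

```text
[562.5  12.  131.3] 3.2444 [-0.   0.2 -2.8] 26.4
empty nominal [558.33  68.86  -3.04] 88.00676662640079
side up near 102 107 113 122 132 142 148 148 142 131 120 113 111 110 110 109 108 107 108 110 115
side up plank 110 109 109 109 109 111 112 115 116 116 114 109 103 98 93 90 89 89 88 88 88
side up far 110 112 111 106 99 95 98 110 126 143 154 161 164 164 164 165 166 168 170 172 175
side lo near 93 97 102 108 112 115 115 112 105 98 90 84 80 79 80 83 90 102 117 135 151
side lo plank 94 99 104 109 113 115 114 111 108 104 101 98 96 93 91 89 88 88 88 88 88
top up plank 123 126 123 116 108 106 111 114 113 114 115 107 94 84 77 75 75 76 76 77 78
top up near 121 125 130 134 136 135 134 137 142 139 126 118 111 103 99 98 102 107 107 98 87
top lo near 140 129 120 114 105 100 99 102 107 108 99 88 80 75 82 97 113 124 134 149 164
top lo plank 123 121 124 128 128 125 116 107 107 112 113 110 110 106 93 79 68 62 61 61 62
```

View pics/b_s2.png

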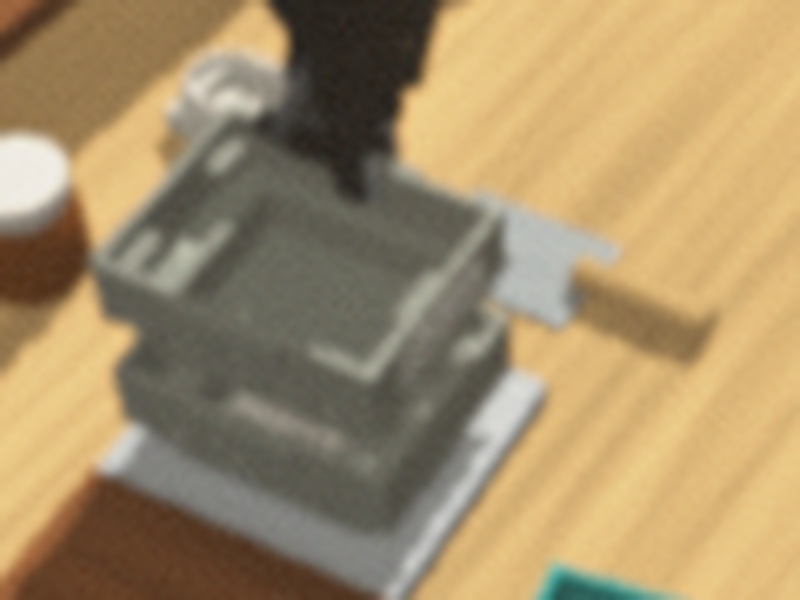

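View pics/b_top.png

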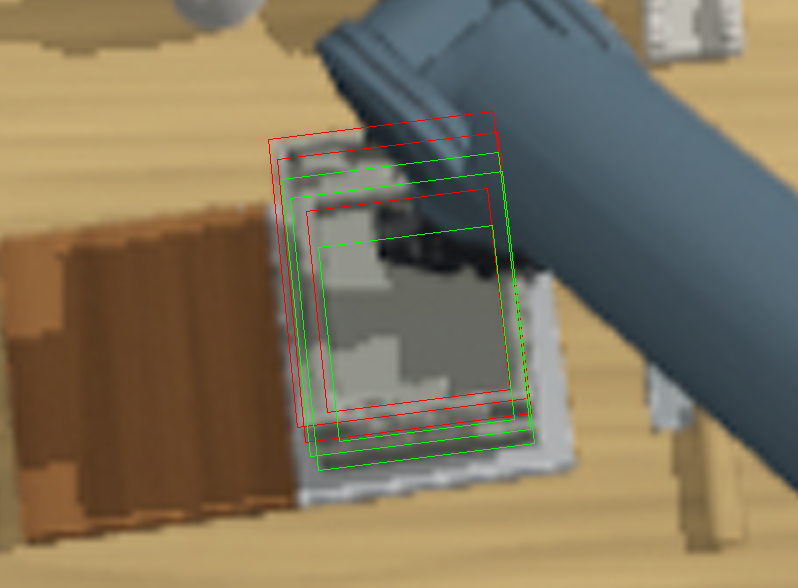

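```bash
python3 - <<'E'
import pickle
from h import *
P,_=pickle.load(open("d2.pkl","rb"));p=P["side"]
lo=(558,71,.103)
c=np.array([[-76,58,66.],[76,58,66],[-76,-58,66],[76,-58,66]])
for n,z in(("lo",16),("up",88)):
    print(n,(proj(p,place(c,lo,z))+.5-[165,160]).__mul__(6.667).round(0).tolist())
u=proj(p,np.array([[558,71,154.],[559,71,154],[558,72,154],[558,71,155]]));print(((u[1:]-u[0])*6.667).round(2))
E
```

```text
lo [[388.0, 486.0], [114.0, 365.0], [516.0, 314.0], [252.0, 206.0]]
up [[375.0, 384.0], [89.0, 262.0], [510.0, 211.0], [235.0, 103.0]]
[[-1.71 -0.9 ]
 [-1.39  1.35]
 [-0.22 -1.49]]
```

```bash
python3 - <<'E'
import pickle
from h import *
P,_=pickle.load(open("d2.pkl","rb"));p=P["side"]
im0=cv2.imread("pics/b_side_raw.png"); k=12
im=cv2.resize(im0,None,fx=k,fy=k,interpolation=cv2.INTER_CUBIC)
im=cv2.convertScaleAbs(im,alpha=1.4,beta=-20)
for q,z,col in(((558,70.7,.103),16,(0,255,0)),((558.3,68.9,.103),88,(0,0,255))):
    for h,zz in(((76,58),66),((70,52),66)):
        c=np.array([[a*h[0],b*h[1],zz] for a,b in((1,1),(1,-1),(-1,-1),(-1,1))],float)
        cv2.polylines(im,[((proj(p,place(c,q,z))+.5)*k).round().astype(np.int32)],True,col,1)
cv2.imwrite("pics/b_z.png",im[185*k:235*k,178*k:244*k])
E
```

```text
(no output)
```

View pics/b_z.png

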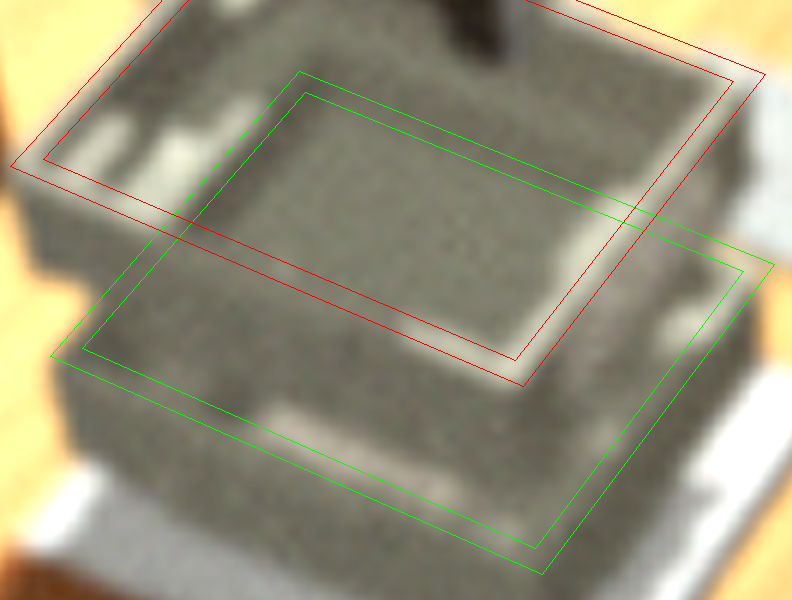

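The remaining misfit is within a couple of mm; the stop contact and the pictures together suggest +1.2 mm in y. I'll lower partway into the rim and check the force.

>>> {"method": "jog_arm", "body": {
  "xyz": [
    [-0.025, 0.06, 0.1],
    [0, 0, 0.15],
    [0, 0, 0.15],
    [0, 0, 0.1],
    [0, 0, 0]
  ],
  "delta_rot": [
    [0, 0, 0],
    [0, 0, 0],
    [0, 0, 0],
    [0, 0, 0],
    [0, 0, 0]
  ],
  "fingers": [1, 1, 1, 1, 1]
}}

```text
clock: 27.22
position: [562.6, 13.0, 120.9]
tcp_rot: [[-0.995, -0.103, -0.0], [-0.103, 0.995, -0.0], [0.0, 0.0, -1.0]]
wrist_force: [0.2, 0.2, -3.0]
gripper_width: 8.9
```

Underside about 4 mm below the rim with no contact force, so it has entered. Continuing down.

>>> {"method": "jog_arm", "body": {
  "xyz": [
    [0, 0, 0.1],
    [0, 0, 0.1],
    [0, 0, 0.05],
    [0, 0, 0]
  ],
  "delta_rot": [
    [0, 0, 0],
    [0, 0, 0],
    [0, 0, 0],
    [0, 0, 0]
  ],
  "fingers": [1, 1, 1, 1]
}}

```text
clock: 27.72
position: [562.7, 13.1, 116.0]
tcp_rot: [[-0.995, -0.103, -0.0], [-0.103, 0.995, 0.0], [0.0, 0.0, -1.0]]
wrist_force: [-0.3, 0.3, -2.2]
gripper_width: 8.9
```

>>> {"method": "jog_arm", "body": {
  "xyz": [
    [0, 0, 0.05],
    [0, 0, 0.05],
    [0, 0, 0]
  ],
  "delta_rot": [
    [0, 0, 0],
    [0, 0, 0],
    [0, 0, 0]
  ],
  "fingers": [1, 1, 1]
}}

```text
clock: 28.1
position: [562.9, 12.9, 115.5]
tcp_rot: [[-0.995, -0.102, 0.0], [-0.102, 0.995, -0.001], [-0.0, -0.001, -1.0]]
wrist_force: [-5.3, -3.7, 11.1]
gripper_width: 8.7
```

```bash
python3 look.py c; python3 - <<'E'
import cv2
a=cv2.imread("pics/c_side_raw.png")[160:250,165:285]
cv2.imwrite("pics/c_s2.png",cv2.resize(a,(800,600),interpolation=cv2.INTER_LANCZOS4))
E
```

```text
[562.9  12.9 115.5] 3.2439 [-5.3 -3.7 11.1] 28.1
empty nominal [558.79  69.74  -3.04] 72.1565157648588
```

View pics/c_s2.png

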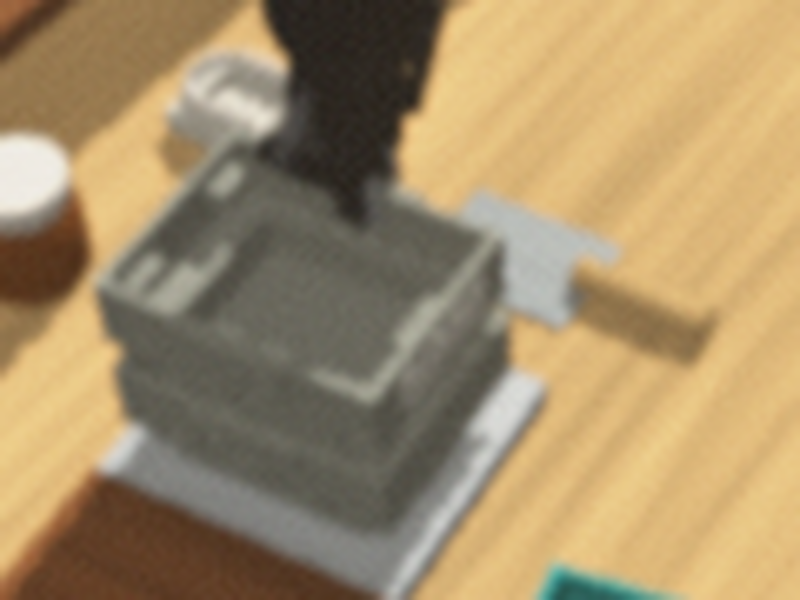

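Contact on the lugs at 72.2 mm (expected 72), level. I'll relax, release and retreat upward.

>>> {"method": "jog_arm", "body": {
  "xyz": [
    [0, 0, -0.04],
    [0, 0, 0],
    [0, 0, 0],
    [0, 0, 0],
    [0, 0, 0],
    [0, 0, -0.3],
    [0, 0, -0.8],
    [0, 0, -1],
    [0, 0, -1],
    [0, 0, -1]
  ],
  "delta_rot": [
    [0, 0, 0],
    [0, 0, 0],
    [0, 0, 0],
    [0, 0, 0],
    [0, 0, 0],
    [0, 0, 0],
    [0, 0, 0],
    [0, 0, 0],
    [0, 0, 0],
    [0, 0, 0]
  ],
  "fingers": [1, 0.8, 0.6, 0.3, 0, 0, 0, 0, 0, 0]
}}

```text
clock: 29.45
position: [562.9, 13.2, 198.8]
tcp_rot: [[-0.995, -0.103, 0.001], [-0.103, 0.995, -0.0], [-0.001, -0.0, -1.0]]
wrist_force: [0.7, 0.3, 0.3]
gripper_width: 42.7
```

>>> {"method": "jog_arm", "body": {
  "xyz": [
    [0.5, -1, -0.5],
    [0.5, -1, -0.5],
    [0.5, -1, 0],
    [0.5, -1, 0],
    [0.5, -1, 0],
    [0.5, -1, 0],
    [0.5, -1, 0],
    [0.5, -1, 0],
    [0.5, -1, 0],
    [0, 0, 0]
  ],
  "delta_rot": [
    [0, 0, 0],
    [0, 0, 0],
    [0, 0, 0],
    [0, 0, 0],
    [0, 0, 0],
    [0, 0, 0],
    [0, 0, 0],
    [0, 0, 0],
    [0, 0, 0],
    [0, 0, 0]
  ],
  "fingers": [0, 0, 0, 0, 0, 0, 0, 0, 0, 0]
}}

```text
clock: 30.7
position: [491.2, -176.9, 217.4]
tcp_rot: [[-0.995, -0.099, -0.0], [-0.099, 0.995, -0.001], [0.0, -0.001, -1.0]]
wrist_force: [0.1, -0.4, -0.1]
gripper_width: 42.7
```

```bash
cat > fin.py <<'E'
from plant import env,cams
from h import *
s=env.sense();print(s["position"],s["wrist_force"],s["clock"])
ring=lambda h,z:np.array([[a*h[0],b*h[1],z] for a,b in((1,1),(1,-1),(-1,-1),(-1,1))],float)
P={n:cams.get_image(n) for n in("side","top")}
ST=TRAY+[b+[0,0,56] for b in TRAY]
obs=[]
for n in P:
    p=P[n];k=7
    im=cv2.resize(p["frame"][:,:,::-1],None,fx=k,fy=k,interpolation=cv2.INTER_CUBIC)
    cv2.imwrite(f"pics/f_{n}_raw.png",im)
    tgt=proj(p,np.array([[558,70,90.]]))[0]; x0,y0=(tgt-[57,42]).astype(int)
    for z in(16,72):
        for L in(ring((76,58),66),ring((76,58),30)):
            cv2.polylines(im,[((proj(p,place(L,(558,70.5,.103),z))+.5)*k).round().astype(np.int32)],True,(0,255,0) if z==16 else(0,0,255),1)
    cv2.imwrite(f"pics/f_{n}.png",im[y0*k:(y0+84)*k,x0*k:(x0+114)*k])
    raw=cv2.imread(f"pics/f_{n}_raw.png"); cv2.imwrite(f"pics/f_{n}_raw.png",raw[y0*k:(y0+84)*k,x0*k:(x0+114)*k])
E
python3 fin.py
```

```text
[ 491.21464629 -176.94861326  217.39866671] [ 0.0821823  -0.40928107 -0.0573431 ] 30.7
```

View pics/f_side_raw.png

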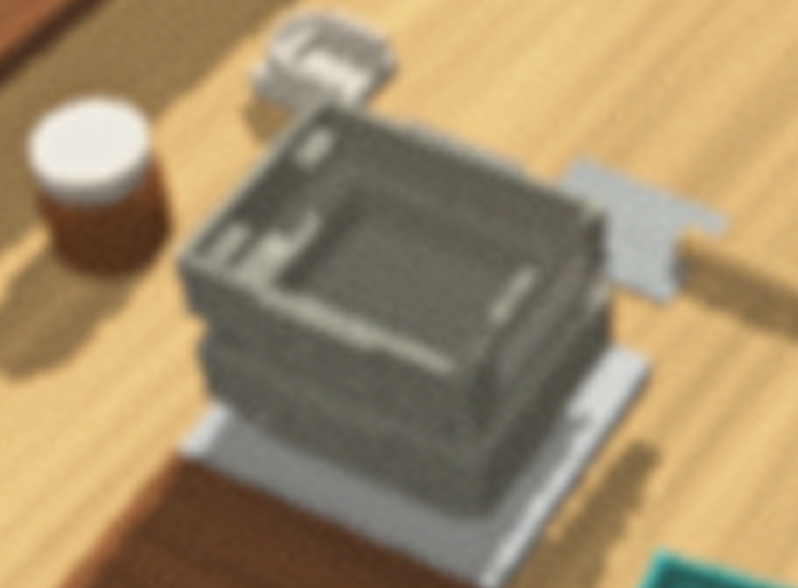

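View pics/f_side.png

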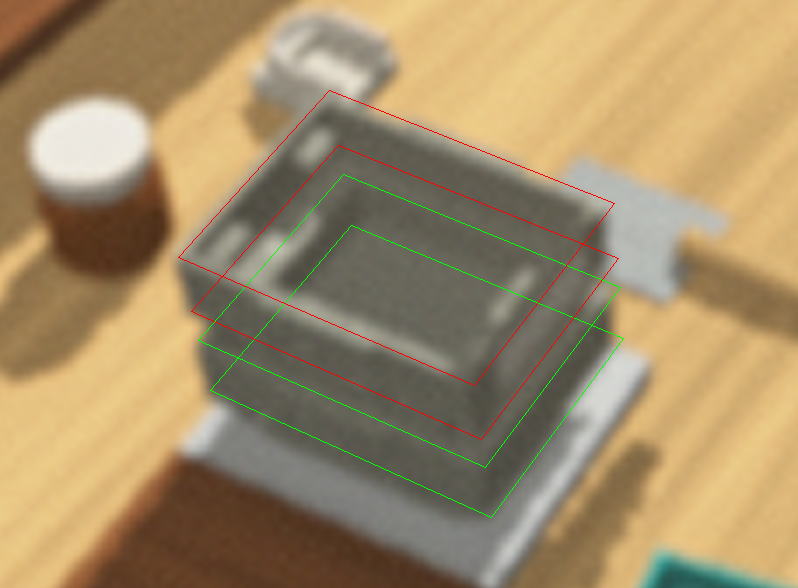

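View pics/f_top.png

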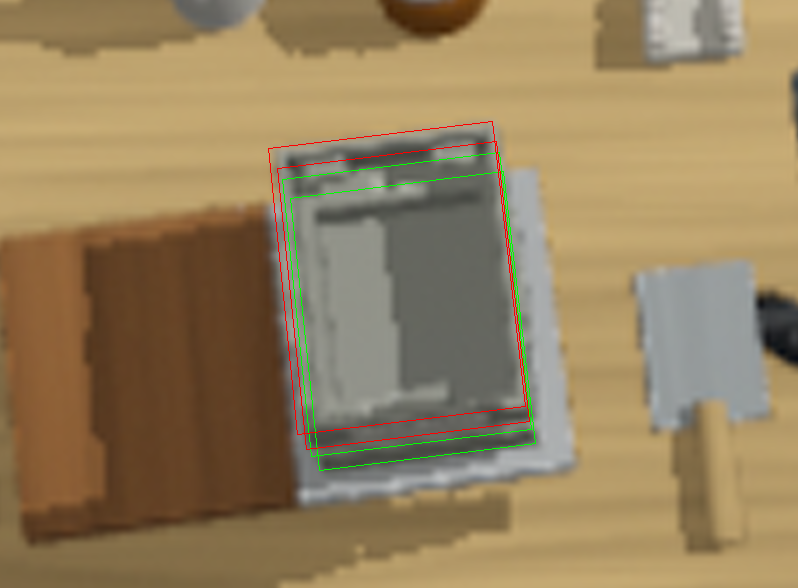

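```bash
python3 - <<'E'
from plant import env,cams
import cv2,numpy as np
f=cams.get_image("side")["frame"][:,:,::-1]
c=cv2.imread("pics/c_side_raw.png")
A=[cv2.resize(i[172:242,172:252],(400,350),interpolation=cv2.INTER_LANCZOS4) for i in(c,f)]
im=np.hstack(A)
for y in range(0,350,50): cv2.line(im,(0,y),(800,y),(0,0,255),1)
for x in range(0,800,50): cv2.line(im,(x,0),(x,350),(0,0,255) if x!=400 else (255,0,0),1)
cv2.imwrite("pics/cmp.png",im)
E
```

View pics/cmp.png

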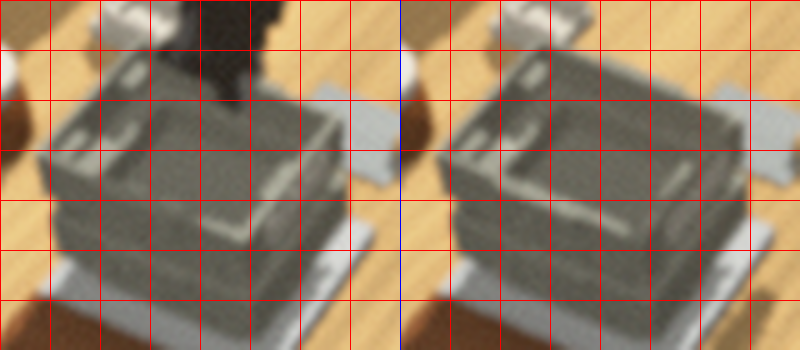

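Corners are unchanged by the release; the near end is dim, probably arm shadow. I'll move the arm farther away and check once more.

>>> {"method": "jog_arm", "body": {
  "xyz": [
    [0, -1, -0.5],
    [0, -1, -0.5],
    [0, -1, 0],
    [0, -1, 0],
    [0, -1, 0],
    [0, -1, 0],
    [0, -1, 0],
    [0, -1, 0],
    [0, -1, 0],
    [0, 0, 0]
  ],
  "delta_rot": [
    [0, 0, 0],
    [0, 0, 0],
    [0, 0, 0],
    [0, 0, 0],
    [0, 0, 0],
    [0, 0, 0],
    [0, 0, 0],
    [0, 0, 0],
    [0, 0, 0],
    [0, 0, 0]
  ],
  "fingers": [0, 0, 0, 0, 0, 0, 0, 0, 0, 0]
}}

```text
clock: 32.1
position: [509.9, -356.2, 236.5]
tcp_rot: [[-0.995, -0.1, -0.0], [-0.1, 0.995, 0.0], [0.0, 0.0, -1.0]]
wrist_force: [0.6, 0.1, -0.4]
gripper_width: 42.6
```

```bash
python3 - <<'E'
from plant import env,cams
import cv2,numpy as np
f=cams.get_image("side")["frame"][:,:,::-1]
c=cv2.imread("pics/c_side_raw.png")
A=[cv2.resize(i[172:242,172:252],(400,350),interpolation=cv2.INTER_LANCZOS4) for i in(c,f)]
cv2.imwrite("pics/cmp2.png",np.hstack(A))
t=cams.get_image("top")["frame"][:,:,::-1]; cv2.imwrite("pics/end_top.png",t)
E
```

```text
(no output)
```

View pics/cmp2.png

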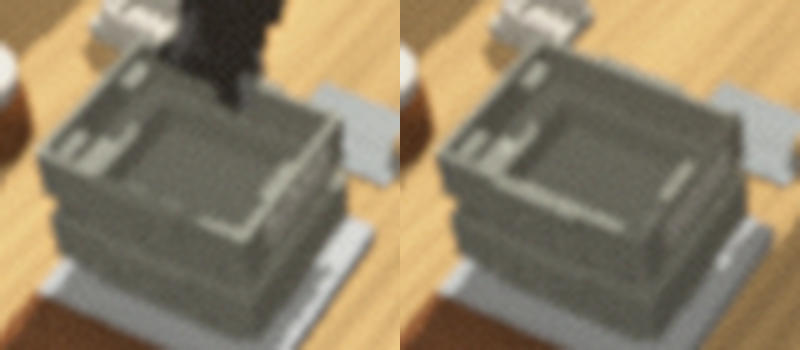

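View pics/end_top.png

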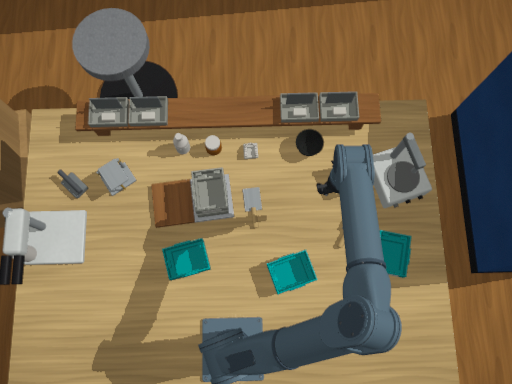

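The stack is unchanged with the arm clear: corners match the pre-release image, and the dim end is arm shadow. Bystanders are in place. Handing in.

```bash
python3 -c "
from plant import hand_in
print(hand_in())"
```

```text
the job is handed in; nothing more can be done
None
```

I slid the loaded tray off the plank, down the step and up to the stop. Then I turned the empty grey tray half round, stood it on the loaded tray's lugs, let go, backed off and handed in at about 32 s of the 72 s allowed. No verdict was reported.

**What the last checks showed:**
- **Loaded tray:** it met the stop at about 9.5 N. I estimate it sits about 1 mm off the board's middle line, at board y of about −76 mm, and square to within about 0.02 rad. The model was still standing in it when last visible.
- **Empty tray:** it entered the rim without any contact force. It landed with its underside 56 mm above the lower tray's (72.2 mm measured, 72 mm expected), level, with the card end facing the robot.
- **After release:** the three rim corners I could see had moved less than 1 pixel compared with just before I let go. The bystanders looked undisturbed in the last top view.

**What disagreed or stayed unsure:**
- **Camera offset:** the two cameras differed by about 5–7 mm in y. My picture-based estimates of the upper tray's y position against the lower one differed by about ±3 mm, so I set it from the stop contact together with the pictures.
- **Sideways force:** there was about 5 N of sideways force at touchdown, which went away on release.
- **Shadow:** the near end of the upper tray was in the arm's shadow in the last pictures, so its corner there was harder to see.

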